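Hang the rivet pail on its stand by the bail

ROBOT

A 6-joint arm with a two-finger parallel gripper is mounted at the origin on a cart in front of the work surface, level with it; the furniture and walls round the work are solid. World frame = base frame: x ahead of the robot, y to its left, z up, the work surface at z = 0. Lengths are in m, angles in degrees, forces in N, time in s.
With the tool pointing down it reaches from about 0.375 to 0.9 m from the base axis. Payload 3.1 kg.
Tool frame: the origin (TCP) lies at the very end of the fingers, on their centre line; the grasp point (between the pads) lies grip_point_offset behind it (grip_point_offset is the distance from the TCP to the grasp point, in m); z points along the fingers, y is the line along which they close (so a half turn about z gives the same grasp; the last joint's range is limited). The gripper opens to 87 mm and grips with 3 to 60 N. Pads are 19 mm wide; open, the fingers measure 117 mm over their backs; the gripper's body (75 mm by 190 mm) begins 51 mm behind the grasp point.
Start: joints at [-78.524, 30.224, 82.088, -0, 67.689, -10.227], TCP at [0.231, -0.581, 0.185] pointing down, gripper open.
Joint ranges: [-176.69, 176.69], [-43.24, 126.21], [12.49, 139.97], [-82, 262], [0, 151.66], [-163.58, 163.58]. Speed limits (degrees/s): [159.86, 159.86, 180, 180, 180, 180].

INTERFACE

Orientations are given as a 3x3 rotation matrix whose columns are the frame's x, y, z axes.
In Python, from rig import * gives the robot as it stands.
- The arm moves only by the tool move_arm, never from a script. Its argument "increments" is a list of rows, each a list of 3 entries, a list of its own where there are three numbers: the shift along the tool's x, y, z in units of 30 mm (1.0 is 30 mm), then the turn, a rotation vector about the tool's x, y, z in units of 120 degrees (1.0 is 120 degrees), then the closure, from 0 (fully open) to 1 (shut). A call has 1 to 20 rows; each row shifts and turns the commanded pose from where the row before left it, along the tool's axes as they then stand; what a row does not reach is not made up. A row lasts 1/12 s, in which the tool goes at most 41.7 mm and 7.16 degrees, less where a joint would pass 70% of its speed; a pose out of reach is approached as far as the arm can. A call with a number of a shift or a turn outside -1 to 1 is refused whole. A call with a gripper value outside its range is refused whole. The fingers move at their own pace and stop on an object; the grip force is fixed at half the most. Time passes only in rows, so rows that do not move let the fingers close. It gives the time, the measured TCP pose, the force, the opening and the grip force at its end, in the units of the state.
- read_state(): the state, without advancing time (a new reading comes with each control period).
- capture(name): name is "scene" or "side" or "wrist"; returns a dict with "img" (420x560x3 uint8, red, green, blue), "mtx" (3x3 intrinsics, pixels), "eye" and "rotation" of the camera in the world. Camera axes: x right, y down, z forward; pixel columns grow to the right and rows downward; lengths in m; the calibration is good to about 2 mm. A picture is of the moment at which its call begins. There is no depth.
- hand_in(): hands the job in; it is judged then, once.
Trained networks look in a picture, given as the dict that the camera call returned (one of the last four; its "shot" number tells which), for a name from the list of things; names that differ only in an ending like _2 or _b are one class to them, and where a whole thing is asked for, a point or a joint stands for the part that bears it (a point fixed in the world has none). Each returns a list of dicts, best first, with "confidence" (0 to 1); they miss things now and then, are a little off and sometimes report something else, mostly with a low value. They report only what shows in the picture. A call takes as long as a camera call.
- search_frame(picture, label): "extent" ([left, top, right, bottom] as shares, 0 to 1, of the picture: columns of its width, rows of its height, round what is visible of it).
- pinpoint(picture, label): "xy" ([column, row] as shares, 0 to 1, of the picture: columns of its width, rows of its height: a listed point, or the origin of a listed thing).
The state is a dict: "time_s": time; "joint_positions": joint angles; "qvel": joint speeds; "tau": joint torques, N m; "position": TCP position; "tcp_rot": TCP orientation; "force": force on the tool from outside, world axes, zero at the start; "moment": the same for the moment, N m; "opening": opening from 0.0 (shut) to 1.0 (fully open); "grasp_force": force on a finger pad.
Only numpy, scipy, OpenCV 4.12 (cv2) and the standard library are available. Lean on these libraries where they do the work, as an engineer would, in place of code of your own. Each camera call takes 0.05 s, during which the arm holds its last target. There are 200 camera calls.

TASK

The small green rivet pail stands on the bench with its wire bail (swing handle) folded down. Swing the bail upright while the pail still stands on the bench, then pick the pail up by the bail and hang it on the forked hook under the little shelf of the grey stand, the bail wire lying in the dip of both prongs, and let go so that it hangs still and level. Do not tip the pail over, and leave the orange mug, the yellow tin and the blue thread spool where they are.

Things in the scene. Friction and masses are not known exactly. Their poses are not given: they have to be found in the camera images.
- rivet_pail: Loose green open pail, 84 mm across at the rim, 72 mm at the foot, 62 mm high, 0.2 to 0.4 kg. Origin at the centre of its underside, z up. The bail pivots on two ears on its +y and -y sides, 52 mm above the underside, in its plane x = 0; folded down it points along the pail's -x.
- pail_centre (a point): Centre of the pail, 31 mm above its underside; axes as the pail's.
- bail_grip (a point): Centre of the red grip on the bail's cross-bar: a tube 13 mm in diameter, 30 mm long along the point's y. The bail is a U of 6 mm wire, 102 mm wide over its legs; bare straight wire runs 26 mm beyond each end of the grip. The bar is 75 mm from the pivot axis: folded flat it is 52 mm above the bench, 26 mm free between grip and pail wall; upright 127 mm above the pail's underside.
- bail (a joint): Angle of the bail in rad: 0 folded flat (towards the pail's -x), 1.57 upright, up to 2.9 folded to the other side. The pivots are slightly stiff, so the bail stays where it is left; about 0.3 N at the bar moves it.
- pail_stand: Grey stand, fixed. Origin on the bench right below the dip of the prongs; x points from the open front into the stand. Foot 124 x 120 x 8 mm; back plate 110 mm wide, front face at x = +58 mm. Shelf on top 124 mm wide, underside 290 mm up, front edge at x = +12 mm: to reach the prongs the tool must lean back some 25 to 45 degrees. A spool and a tape measure stand on the shelf, fixed, 62 mm high.
- hook_seat (a point): Where the centre of the bail's bar lies when hung: midway between the prongs at their dip, 162 mm above the bench; axes as the stand's. The prongs are 8 mm rods along x at y = +27 and -27 mm (46 mm free between, for grip and fingers); top side 159 mm above the bench at the dip, rising gently to the back; in front they turn up to tips at x = -30 mm, 177 mm above the bench.
- orange_mug: Loose orange mug, 101 mm high, a bystander. Origin at its underside.
- yellow_tin: Loose yellow-lidded round tin, 65 mm across, 31 mm high, a bystander. Origin at its underside.
- blue_spool: Loose spool of blue thread, 54 mm across, 52 mm high, a bystander. Origin at its underside.

How it is judged (in metres and radians):
On the way:
1. the bail stands upright (within 17 degrees) while the pail still stands on the bench (value of joint bail between 1.27 and 1.87 rad and height (world z) of rivet_pail below 0.008 m and angle between rivet_pail's own z axis and vertical below 0.15 rad), for 0.2 s.
At the end, for the whole second after the job is handed in: The pail hangs from its bail on both prongs: the middle of the grip within about 22 mm of the dip along the prongs, 13 mm sideways and 8 mm in height, the bar square to the prongs within 11 degrees, the pail clear of the bench, level within 20 degrees, at rest and carried by the stand (x of bail_grip in the frame of hook_seat between -0.022 and 0.025 m and y of bail_grip in the frame of hook_seat between -0.013 and 0.013 m and z of bail_grip in the frame of hook_seat between -0.008 and 0.009 m and angle between the y axis of bail_grip and the y axis of hook_seat, either way round below 0.2 rad and height (world z) of rivet_pail above 0.02 m and angle between rivet_pail's own z axis and vertical below 0.35 rad and contact force between rivet_pail and pail_stand above 1 N and linear speed of rivet_pail below 0.06 m/s and angular speed of rivet_pail below 0.6 rad/s); the robot touches nothing.
It fails at once if the pail is tipped over (more than 55 degrees) (angle between rivet_pail's own z axis and vertical above 0.96 rad).
It fails at once if the mug is moved by more than 20 mm (distance of orange_mug from where it was at the start of the episode above 0.02 m).
It fails at once if the yellow tin is moved by more than 20 mm (distance of yellow_tin from where it was at the start of the episode above 0.02 m).
It fails at once if the blue spool is moved by more than 20 mm (distance of blue_spool from where it was at the start of the episode above 0.02 m).
It also fails if it takes over 56 s, if anything falls off the work surface, if the arm or the gripper's body presses on something with over 40 N, if the wrist force passes 120 N, or if a joint passes its speed limit or range.

## Working session

There is one attempt and no reset: what is moved stays moved. The work goes in short steps, Python scripts to look and compute and a tool call to move; the robot and the scene stay as the last step left them, time stands still between calls to the robot, and variables do not carry over. Pictures are saved under pics/ and viewed, at most 10 in all, crops included, and the job is handed in when it is done.

Besides the shell and the picture viewer there is one more tool, called after "Call:" by a JSON object that holds its "fn" and its "kwargs". move_arm: Moves the arm, as the interface text tells. Its arguments: {"type":"object","properties":{"increments":{"type":"array"}},"required":["increments"]}

```bash
mkdir -p pics
cat > h.py <<'E'
from rig import *
import numpy as np, cv2
def snap(n,fn=None):
    p=capture(n)
    if fn: cv2.imwrite('pics/'+fn,p['img'][:,:,::-1])
    return p
def ray(p,xy):
    u=np.array([xy[0]*560,xy[1]*420,1.]); d=p['rotation']@np.linalg.solve(p['mtx'],u); return np.array(p['eye']),d/np.linalg.norm(d)
def onz(p,xy,z):
    e,d=ray(p,xy); return e+d*(z-e[2])/d[2]
def tri(rs):
    A=0;b=0
    for e,d in rs:
        P=np.eye(3)-np.outer(d,d);A=A+P;b=b+P@e
    x=np.linalg.solve(A,b); return x,[round(float(np.linalg.norm((np.eye(3)-np.outer(d,d))@(x-e)))*1000,1) for e,d in rs]
def proj(p,X):
    c=np.array(p['rotation']).T@(np.array(X)-p['eye']); q=p['mtx']@c; return q[:2]/q[2]
E
python3 - <<'E'
from h import *
np.set_printoptions(precision=3,suppress=True)
s=read_state();print(s)
P={n:snap(n,n+'1.png') for n in('scene','side','wrist')}
for l in['rivet_pail','pail_centre','bail_grip','pail_stand','hook_seat','orange_mug','yellow_tin','blue_spool']:
    rs=[]
    for n,p in P.items():
        r=pinpoint(p,l)
        if r:
            print(l,n,np.array(r[0]['xy'])*[560,420],round(r[0]['confidence'],2))
            if r[0]['confidence']>.4: rs.append(ray(p,r[0]['xy']))
    if len(rs)>1: print('   ->',*tri(rs))
for n,p in P.items(): print(n,p['eye'],p['rotation'][:,2])
imgs=[P[n]['img'] for n in('scene','side')]
E
```

```text
{'time_s': 0.0, 'joint_positions': array([-78.522,  30.278,  82.156,   0.002,  67.69 , -10.228]), 'qvel': array([-0.03 , -0.044, -0.007, -0.023,  0.028,  0.03 ]), 'tau': array([  0.   , -44.004, -17.659,   0.063,   0.058,  -0.   ]), 'position': array([ 0.231, -0.58 ,  0.184]), 'tcp_rot': array([[ 0.929,  0.37 , -0.   ],
       [ 0.37 , -0.929,  0.002],
       [ 0.   , -0.002, -1.   ]]), 'force': array([-0.001, -0.584,  0.383]), 'moment': array([0.014, 0.032, 0.051]), 'grasp_force': 0.0, 'opening': 0.9970641422850184}
rivet_pail scene [310.184 265.692] 0.71
rivet_pail side [275.8   292.992] 0.72
   -> [ 0.491 -0.364 -0.003] [0.0, 0.0]
pail_centre scene [311.92  259.098] 0.64
pail_centre side [274.512 279.804] 0.81
   -> [ 0.487 -0.364  0.029] [7.5, 7.5]
bail_grip scene [298.592 261.912] 0.58
bail_grip side [241.08  271.782] 0.78
   -> [ 0.418 -0.36   0.06 ] [2.4, 2.4]
pail_stand scene [260.008 241.08 ] 0.74
pail_stand side [286.776 240.996] 0.9
   -> [ 0.52  -0.201  0.002] [1.3, 1.3]
hook_seat scene [255.976 187.404] 0.91
hook_seat side [286.776 187.488] 0.76
   -> [ 0.523 -0.188  0.16 ] [2.3, 2.3]
orange_mug scene [377.216 254.814] 0.74
orange_mug side [349.888 341.082] 0.71
   -> [ 0.636 -0.494 -0.011] [4.7, 4.7]
yellow_tin scene [190.68  234.696] 0.75
yellow_tin side [261.184 198.492] 0.8
   -> [ 0.453 -0.018  0.   ] [0.5, 0.5]
blue_spool scene [184.52  259.686] 0.87
blue_spool side [228.312 215.502] 0.67
   -> [ 0.364 -0.065 -0.014] [3.9, 3.9]
scene [-0.382 -0.698  0.728] [ 0.758  0.384 -0.527]
side [ 0.506 -1.036  0.759] [ 0.004  0.779 -0.627]
wrist [ 0.301 -0.553  0.384] [-0.258 -0.101 -0.961]
```

View pics/scene1.png

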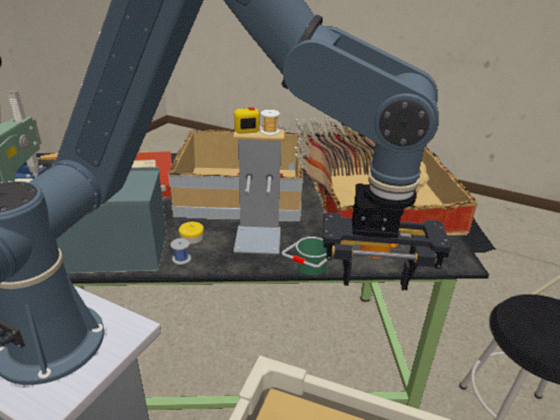

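View pics/side1.png

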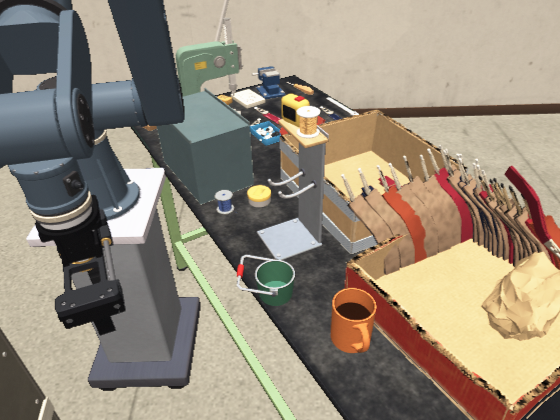

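The side view shows the pail at (275,283) with its red grip at (241,271), the stand foot at (290,240) and the prongs at about (290,185). The mug is at (353,320). I need the yaws, so I'll enlarge both views.

Run:
```python
import cv2,numpy as np
a=cv2.imread('pics/side1.png')[160:310,225:335];b=cv2.imread('pics/scene1.png')[160:280,225:335]
b=cv2.copyMakeBorder(b,0,30,0,0,cv2.BORDER_CONSTANT)
c=np.hstack([cv2.resize(x,None,fx=3.6,fy=3.6,interpolation=cv2.INTER_CUBIC) for x in(a,b)])
print(c.shape);cv2.imwrite('pics/crop1.png',c)
```

```text
(540, 792, 3)
```

View pics/crop1.png

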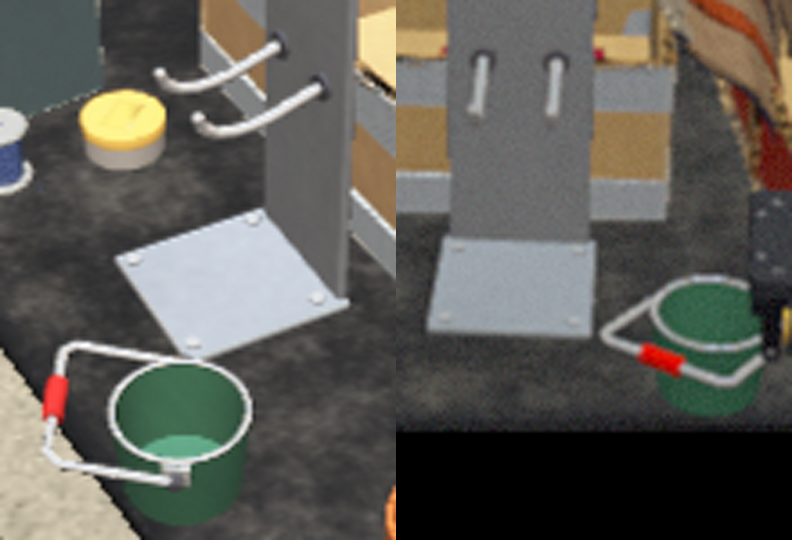

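The crop shows the stand's foot corners in the side part at (116,258), (197,358), (348,303) and (262,208). The prong tips are at (160,73) and (200,120), and the bail corners at (68,348) and (50,450).

Run:
```python
from h import *
np.set_printoptions(precision=4,suppress=True)
p=capture('side');q=capture('scene')
def W(p,x,y,z,off):
    c=np.array([x,y])/3.6+off; return onz(p,c/[560,420],z)
o=[225,160]
f=[W(p,*c,.008,o) for c in[(116,258),(197,358),(348,303),(262,208)]]
print('foot side',np.array(f)); 
ang=lambda d:np.degrees(np.arctan2(d[1],d[0]))
print([ang(f[2]-f[1]),ang(f[3]-f[0]),ang(f[0]-f[1])-90,ang(f[3]-f[2])-90],[np.linalg.norm(f[i]-f[(i+1)%4]) for i in range(4)],np.mean(f,0))
g=[W(q,x-396,y,.008,o) for x,y in[(443,238),(428,332),(592,336),(596,240)]]
print('foot scene',np.array(g),[ang(g[3]-g[2]),ang(g[0]-g[1]),ang(g[1]-g[2])-90],np.mean(g,0))
t=[W(p,*c,.175,o) for c in[(160,73),(200,120)]];print('tips',np.array(t),np.linalg.norm(t[0]-t[1]),ang(t[0]-t[1])-90)
t=[W(q,x-396,y,.175,o) for x,y in[(475,115),(551,116)]];print('tips',np.array(t),np.linalg.norm(t[0]-t[1]),ang(t[0]-t[1])-90)
b=[W(p,*c,.052,o) for c in[(68,348),(50,450)]];print('bail',np.array(b),ang(b[0]-b[1])-90,np.linalg.norm(b[0]-b[1]))
b=[W(q,x-396,y,.052,o) for x,y in[(607,334),(728,382)]];print('bail',np.array(b),ang(b[0]-b[1])-90)
print('red',W(p,56,398,.052,o),W(q,662-396,359,.052,o))
print('rim centre side',W(p,180,411,.062,o), 'scene grip net')
```

```text
foot side [[ 0.4461 -0.1677  0.008 ]
 [ 0.5013 -0.2698  0.008 ]
 [ 0.6045 -0.221   0.008 ]
 [ 0.5511 -0.1168  0.008 ]]
[np.float64(25.324258870256777), np.float64(25.868294755213444), np.float64(28.42830960921377), np.float64(27.11398375222049)] [np.float64(0.11608104484505942), np.float64(0.11410993925018967), np.float64(0.1170763456861558), np.float64(0.11674445052925425)] [ 0.5258 -0.1938  0.008 ]
foot scene [[ 0.544  -0.1169  0.008 ]
 [ 0.4332 -0.1718  0.008 ]
 [ 0.4868 -0.2776  0.008 ]
 [ 0.6006 -0.2232  0.008 ]] [np.float64(25.54850077954457), np.float64(26.330481240817463), np.float64(26.851022071500267)] [ 0.5161 -0.1974  0.008 ]
tips [[ 0.4832 -0.1836  0.175 ]
 [ 0.5075 -0.235   0.175 ]] 0.05688056102796745 25.32903720315433
tips [[ 0.4702 -0.1913  0.175 ]
 [ 0.4946 -0.2371  0.175 ]] 0.05188315744331718 28.165024705401308
bail [[ 0.4216 -0.3026  0.052 ]
 [ 0.415  -0.3871  0.052 ]] -4.487476354131289 0.08477862192610097
bail [[ 0.4406 -0.3112  0.052 ]
 [ 0.4324 -0.404   0.052 ]] -5.091720113429588
red [ 0.4164 -0.3453  0.052 ] [ 0.4336 -0.3557  0.052 ]
rim centre side [ 0.491  -0.3685  0.062 ] scene grip net
```

```bash
cat >> h.py <<'E'
from scipy.spatial.transform import Rotation as Ro
from scipy.linalg import logm,expm
np.set_printoptions(precision=4,suppress=True)
def toolR(psi,lean):
    c,s=np.cos(np.radians(lean)),np.sin(np.radians(lean))
    R=np.array([[0,c,s],[1,0,0],[0,s,-c]]); return Ro.from_euler('z',psi,degrees=True).as_matrix()@R
def T(R,p):
    M=np.eye(4);M[:3,:3]=R;M[:3,3]=p;return M
def plan(M,N=None,screw=True):
    s=read_state();C=T(s['tcp_rot'],s['position']);D=np.linalg.inv(C)@M
    rv=Ro.from_matrix(D[:3,:3]).as_rotvec(degrees=True)
    if N is None:N=int(max(np.ceil(np.linalg.norm(rv)/6.5),np.ceil(np.linalg.norm(D[:3,3])/.02),1))
    S=np.real(expm(np.real(logm(D))/N))
    print('N',N,'row',np.round(S[:3,3]/.03,3).tolist(),np.round(Ro.from_matrix(S[:3,:3]).as_rotvec(degrees=True)/120,4).tolist(),'tot mm',D[:3,3]*1000,'deg',np.linalg.norm(rv).round(1))
E
python3 - <<'E'
from h import *
import rig
print(rig.grip_point_offset)
R=toolR(-5,45)
b=np.array([.419,-.358,.054]); plan(T(R,b-R[:,2]*.10))
print(b-R[:,2]*.10)
E
```

```text
0.0187
N 14 row [0.605, -0.194, 0.133] [-0.024, 0.0148, -0.0356] tot mm [ 193.6935 -169.1698   60.2319] deg 76.3
[ 0.3486 -0.3518  0.1247]
```

Call:
{"fn": "move_arm", "kwargs": {"increments": [[[0.605,-0.194,0.133],[-0.024,0.0148,-0.0356],0.5],[[0.605,-0.194,0.133],[-0.024,0.0148,-0.0356],0.5],[[0.605,-0.194,0.133],[-0.024,0.0148,-0.0356],0.5],[[0.605,-0.194,0.133],[-0.024,0.0148,-0.0356],0.5],[[0.605,-0.194,0.133],[-0.024,0.0148,-0.0356],0.5],[[0.605,-0.194,0.133],[-0.024,0.0148,-0.0356],0.5],[[0.605,-0.194,0.133],[-0.024,0.0148,-0.0356],0.5],[[0.605,-0.194,0.133],[-0.024,0.0148,-0.0356],0.6],[[0.605,-0.194,0.133],[-0.024,0.0148,-0.0356],0.7],[[0.605,-0.194,0.133],[-0.024,0.0148,-0.0356],0.7],[[0.605,-0.194,0.133],[-0.024,0.0148,-0.0356],0.7],[[0.605,-0.194,0.133],[-0.024,0.0148,-0.0356],0.7],[[0.605,-0.194,0.133],[-0.024,0.0148,-0.0356],0.7],[[0.605,-0.194,0.133],[-0.024,0.0148,-0.0356],0.7]]}}

```text
time_s: 2.62
position: [0.3468, -0.3738, 0.1324]
tcp_rot: [[0.177, 0.735, 0.655], [0.983, -0.16, -0.086], [0.042, 0.659, -0.751]]
force: [0.2, 0.1, -0.5]
opening: 0.301
grasp_force: 0.0
```

```bash
cat > look.py <<'E'
from h import *
import sys
s=read_state();print('q',s['joint_positions'],'p',s['position'],'open',s['opening'],'F',s['force'],'t',s['time_s'],'gf',s['grasp_force']);print(s['tcp_rot'])
P={n:snap(n,n+sys.argv[1]+'.png') for n in('scene','side','wrist')}
for l in sys.argv[2:]:
    rs=[]
    for n,p in P.items():
        r=pinpoint(p,l)
        if r:
            print(l,n,np.array(r[0]['xy'])*[560,420],round(r[0]['confidence'],2))
            if r[0]['confidence']>.4: rs.append(ray(p,r[0]['xy']))
    if len(rs)>1: print('   ->',*tri(rs))
E
python3 look.py 2 bail_grip rivet_pail pail_centre hook_seat
```

```text
q [ -88.1782   28.3016  125.6815   70.3114   43.8354 -137.6942] p [ 0.3468 -0.3738  0.1324] open 0.30073178452543436 F [ 0.2134  0.0925 -0.5325] t 2.6167 gf 0.0
[[ 0.1768  0.7345  0.6552]
 [ 0.9834 -0.1601 -0.0859]
 [ 0.0417  0.6595 -0.7506]]
bail_grip scene [302.12  263.382] 0.71
bail_grip side [239.4   270.396] 0.65
bail_grip wrist [289.408 174.216] 0.63
   -> [ 0.4165 -0.3651  0.0641] [8.5, 6.1, 3.2]
rivet_pail side [273.616 294.084] 0.74
rivet_pail wrist [292.992 156.282] 0.91
   -> [ 0.4863 -0.3665 -0.0026] [0.3, 0.3]
pail_centre scene [308.224 260.484] 0.87
pail_centre side [274.512 279.09 ] 0.81
pail_centre wrist [316.176 159.012] 0.76
   -> [ 0.4846 -0.363   0.0317] [11.4, 8.0, 7.1]
hook_seat scene [255.304 187.992] 0.75
hook_seat side [285.6   185.304] 0.66
   -> [ 0.5196 -0.1868  0.1617] [0.3, 0.3]
```

```bash
cat > kin.py <<'E'
import numpy as np
from scipy.spatial.transform import Rotation as Ro
from scipy.optimize import least_squares
def rot(q,s4=1,s6=1,o=0):
    return Ro.from_euler('ZYZYZ',[q[0],q[1]+q[2],s4*q[3],q[4],s6*q[5]+o],degrees=True).as_matrix()
def fk(q,L,sg=(1,1,0)):
    R=rot(q,*sg)
    Rz=Ro.from_euler('ZY',[q[0],q[1]],degrees=True).as_matrix(); R3=Ro.from_euler('ZY',[q[0],q[1]+q[2]],degrees=True).as_matrix()
    b=Ro.from_euler('Z',q[0],degrees=True).as_matrix()
    h,a1,L1,a2,L2,L3=L
    return R, b@[a1,0,h]+Rz@[0,0,L1]+R3@[a2,0,L2]+R@[0,0,L3]
D=[([-78.522,30.278,82.156,.002,67.69,-10.228],[.231,-.580,.184],[[.929,.37,0],[.37,-.929,.002],[0,-.002,-1]]),
([-88.1782,28.3016,125.6815,70.3114,43.8354,-137.6942],[.3468,-.3738,.1324],[[.1768,.7345,.6552],[.9834,-.1601,-.0859],[.0417,.6595,-.7506]])]
E
python3 - <<'E'
from kin import *
for s4 in(1,-1):
  for s6 in(1,-1):
    for o in(0,90,180,-90):
      e=[np.abs(rot(q,s4,s6,o)-R).max() for q,p,R in D]
      if max(e)<.3:print(s4,s6,o,e); sg=(s4,s6,o)
f=lambda L:np.concatenate([np.subtract(fk(q,L,sg)[1],p)*1e3 for q,p,R in D]+[(L-np.array([.3,0,.45,0,.45,.25]))*1])
r=least_squares(f,[.3,0,.45,0,.45,.25]);print(r.x,r.fun)
E
```

```text
Traceback (most recent call last):
  File "kin.py", line 5, in rot
    return Ro.from_euler('ZYZYZ',[q[0],q[1]+q[2],s4*q[3],q[4],s6*q[5]+o],degrees=True).as_matrix()
           ~~~~~~~~~~~~~^^^^^^^^^^^^^^^^^^^^^^^^^^^^^^^^^^^^^^^^^^^^^^^^^^^^^^^^^^^^^^
  File "scipy/spatial/transform/_rotation.pyx", line 1413, in scipy.spatial.transform._rotation.Rotation.from_euler
ValueError: Expected axis specification to be a non-empty string of upto 3 characters, got ZYZYZ
```

View pics/wrist2.png

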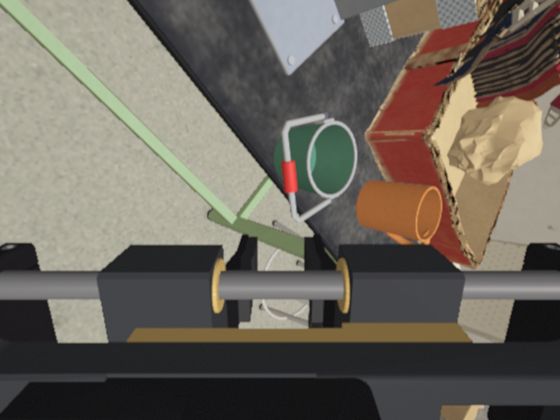

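The wrist view shows the red grip at (290,176), the bail wires from (288,125) to (297,217), and the pail rim at (332,158). The fingers are at (240,270) and (318,270), so the bail still has to come into line sideways.

```bash
python3 - <<'E'
s=open('kin.py').read()
s=s.replace("Ro.from_euler('ZYZYZ',[q[0],q[1]+q[2],s4*q[3],q[4],s6*q[5]+o],degrees=True).as_matrix()","(Ro.from_euler('ZYZ',[q[0],q[1]+q[2],s4*q[3]],degrees=True)*Ro.from_euler('YZ',[q[4],s6*q[5]+o],degrees=True)).as_matrix()")
open('kin.py','w').write(s)
E
python3 - <<'E'
from kin import *
np.set_printoptions(precision=3,suppress=True)
for s4 in(1,-1):
  for s6 in(1,-1):
    for o in(0,90,180,-90):
      e=[np.abs(rot(q,s4,s6,o)-R).max() for q,p,R in D]
      if max(e)<.3:print(s4,s6,o,e); sg=(s4,s6,o)
f=lambda L:np.concatenate([np.subtract(fk(q,L,sg)[1],p)*1e3 for q,p,R in D]+[(L-np.array([.3,0,.45,0,.45,.25]))*1])
r=least_squares(f,[.3,0,.45,0,.45,.25]);L=r.x;print(L,r.fun)
from h import toolR
lo=np.array([-176.69,-43.24,12.49,-82,0,-163.58]);hi=np.array([176.69,126.21,139.97,262,151.66,163.58])
def ik(p,R,q0):
    g=lambda q:np.concatenate([(fk(q,L,sg)[1]-p)*10,(fk(q,L,sg)[0]-R).ravel()])
    return least_squares(g,q0,bounds=(lo,hi),x_scale=30)
F=np.diag([-1,-1,1])
q0=D[1][0]
for nm,p,psi,le in[('pre',(.3486,-.3518,.1247),-5,45),('fold',(.424,-.358,.046),-5,45),('up',(.500,-.366,.118),-5,45),('up35',(.500,-.366,.118),-5,35),('hook45',(.531,-.19,.149),26.5,45),('hook35',(.531,-.19,.149),26.5,35),('hook40hi',(.49,-.21,.20),26.5,42)]:
    for fl in(0,1):
        R=toolR(psi,le)@(F if fl else np.eye(3)); q=np.array(q0);q[5]+=180*fl
        best=min([ik(np.array(p),R,qq) for qq in(q,[-40,30,110,45,60,q[5]],[-60,20,120,90,60,q[5]])],key=lambda r:r.cost)
        print(nm,fl,best.x,best.cost)
E
```

```text
1 1 90 [np.float64(0.00041604099186317824), np.float64(4.904641912935326e-05)]
[ 0.462 -0.057  0.573  0.093  0.454  0.513] [-108.73   -22.078   -0.       0.005   -0.      -0.       0.162   -0.057
    0.123    0.093    0.004    0.263]
pre 0 [ -92.3256   32.4209  127.2433   73.0854   47.5847 -151.9521] 6.970927507833905e-30
pre 1 [-92.3256  32.4209 127.2433  73.0854  47.5847  28.0479] 2.2991029452365676e-30
fold 0 [ -79.047    43.9772  124.9326   93.8834   42.8413 -163.58  ] 9.223404377617466e-05
fold 1 [-79.1762  44.2833 125.4361  95.3344  43.0997  14.5544] 6.291927665171817e-28
up 0 [ -67.5147   34.4463  122.1295   91.6756   38.8706 -145.8086] 5.008982673486628e-30
up 1 [-67.5147  34.4463 122.1295  91.6756  38.8706  34.1914] 5.224164418760583e-29
up35 0 [ -58.7303   28.6049  116.7914   68.1001   29.8947 -113.2705] 2.975205467038568e-29
up35 1 [-58.7303  28.6049 116.7914  68.1001  29.8947  66.7295] 1.1812691313899111e-30
hook45 0 [ -59.6414   32.1896  116.0273   64.7998   51.2343 -137.625 ] 6.372516999988486e-30
hook45 1 [-59.6414  32.1896 116.0273  64.7998  51.2343  42.375 ] 1.297614559330344e-29
hook35 0 [ -50.2278   26.2075  113.5171   52.4535   44.7574 -116.6696] 6.611332313092503e-30
hook35 1 [-50.2278  26.2075 113.5171  52.4535  44.7574  63.3304] 5.346381525618967e-31
hook40hi 0 [ -63.313    24.2259  114.5978   53.9173   55.8893 -127.3276] 6.327835425278702e-30
hook40hi 1 [-63.313   24.2259 114.5978  53.9173  55.8893  52.6724] 1.6239441291073173e-30
```

Call:
{"fn": "move_arm", "kwargs": {"increments": [[[0,0,0],[0,0,0.0578],0.7],[[0,0,0],[0,0,0.0578],0.7],[[0,0,0],[0,0,0.0578],0.7],[[0,0,0],[0,0,0.0578],0.7],[[0,0,0],[0,0,0.0578],0.7],[[0,0,0],[0,0,0.0578],0.7],[[0,0,0],[0,0,0.0578],0.7],[[0,0,0],[0,0,0.0578],0.7],[[0,0,0],[0,0,0.0578],0.7],[[0,0,0],[0,0,0.0578],0.7],[[0,0,0],[0,0,0.0578],0.7],[[0,0,0],[0,0,0.0578],0.7],[[0,0,0],[0,0,0.0578],0.7]]}}

```text
time_s: 4.45
position: [0.3465, -0.3738, 0.1318]
tcp_rot: [[0.734, -0.186, 0.654], [-0.174, -0.981, -0.084], [0.657, -0.052, -0.752]]
force: [0.3, -0.4, 1.2]
opening: 0.302
grasp_force: 0.0
```

Call:
{"fn": "move_arm", "kwargs": {"increments": [[[0,0,0],[0,0,0.0578],0.7],[[0,0,0],[0,0,0.0578],0.7],[[0,0,0],[0,0,0.0578],0.7],[[0,0,0],[0,0,0.0578],0.7],[[0,0,0],[0,0,0.0578],0.7],[[0,0,0],[0,0,0.0578],0.7],[[0,0,0],[0,0,0.0578],0.7],[[0,0,0],[0,0,0.0578],0.7],[[0,0,0],[0,0,0.0578],0.7],[[0,0,0],[0,0,0.0578],0.7],[[0,0,0],[0,0,0.0578],0.7],[[0,0,0],[0,0,0.0578],0.7],[[0,0,0],[0,0,0.0578],0.7]]}}

```text
time_s: 5.53
position: [0.3465, -0.3738, 0.1318]
tcp_rot: [[-0.189, -0.733, 0.654], [-0.981, 0.177, -0.084], [-0.054, -0.657, -0.752]]
force: [0.1, 0.5, 0.1]
opening: 0.301
grasp_force: 0.0
```

```bash
python3 look.py 3 bail_grip rivet_pail pail_centre hook_seat
python3 - <<'E'
from h import *
F=np.diag([-1,-1,1.])
R=toolR(-5,42)@F
b=np.array([.417,-.360,.054]); plan(T(R,b-R[:,2]*.06))
E
```

```text
q [-88.1324  28.3173 125.606   70.0864  43.7771  43.5217] p [ 0.3465 -0.3738  0.1318] open 0.3010516615065917 F [0.0791 0.4958 0.0544] t 5.5333 gf 0.0
[[-0.1887 -0.733   0.6536]
 [-0.9806  0.1771 -0.0845]
 [-0.0538 -0.6568 -0.7521]]
bail_grip scene [297.472 261.282] 0.7
bail_grip side [235.2   271.194] 0.83
bail_grip wrist [274.792 213.318] 0.97
   -> [ 0.4075 -0.365   0.0703] [2.2, 0.2, 2.1]
rivet_pail scene [310.016 264.39 ] 0.82
rivet_pail side [275.688 291.396] 0.64
rivet_pail wrist [266.28  198.912] 0.84
   -> [ 0.4907 -0.363   0.0013] [0.3, 0.3, 0.4]
pail_centre scene [310.912 258.72 ] 0.91
pail_centre side [275.912 282.114] 0.95
pail_centre wrist [252.392 204.204] 0.68
   -> [ 0.491  -0.3622  0.0246] [4.7, 4.2, 0.9]
hook_seat scene [255.416 187.614] 0.87
hook_seat side [286.384 185.808] 0.78
   -> [ 0.5215 -0.1864  0.1609] [0.5, 0.5]
N 3 row [-0.229, 0.021, 0.485] [0.002, -0.0045, -0.0169] tot mm [-20.952    2.43    43.4729] deg 6.3
```

View pics/wrist3.png

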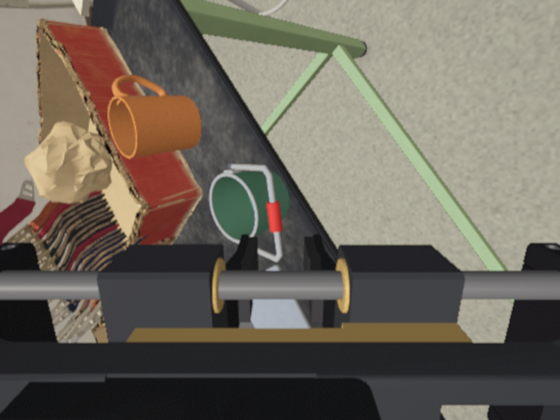

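The wrist view now shows the red grip at (274,217), with the bail corners at about (266,167) and (279,260). I'll refine this with the red colour centroid in each camera.

```bash
cat >> h.py <<'E'
def red(n,near,r=22):
    p=capture(n);im=p['img'].astype(int)
    m=(im[:,:,0]>130)&(im[:,:,1]<60)&(im[:,:,2]<60)
    y,x=np.nonzero(m);k=np.hypot(x-near[0],y-near[1])<r;x,y=x[k]+.5,y[k]+.5
    c=np.cov(np.c_[x,y].T);w,v=np.linalg.eigh(c)
    return p,np.array([x.mean(),y.mean()])/[560,420],k.sum(),v[:,1],np.sqrt(w[1]*12)
E
python3 - <<'E'
from h import *
rs=[]
for n,c in(('scene',(298,261)),('side',(240,271)),('wrist',(274,216))):
    p,xy,k,v,l=red(n,c);rs.append(ray(p,xy));a,b=[onz(p,xy+s*v*l/2/[560,420],.052) for s in(1,-1)]
    d=(a-b)[:2];print(n,xy*[560,420],k,onz(p,xy,.054),np.degrees(np.arctan2(d[1],d[0])),np.linalg.norm(d))
print(tri(rs))
E
```

```text
scene [298.6897 259.6379] 58 [ 0.4313 -0.3562  0.054 ] 80.25836451065386 0.030273824348629085
side [240.75   271.2083] 24 [ 0.4171 -0.3493  0.054 ] -78.41733913122212 0.03600073275244266
wrist [278.5261 216.7174] 115 [ 0.4219 -0.357   0.054 ] 85.70611616820185 0.0315784889020474
(array([ 0.4177, -0.3597,  0.0628]), [2.5, 1.5, 3.2])
```

Run:
```python
from h import *
F=np.diag([-1,-1,1.])
R=toolR(-5,42)@F
b=np.array([.419,-.358,.058]); plan(T(R,b-R[:,2]*.035),5)
```

```text
N 5 row [-0.156, -0.015, 0.446] [0.0012, -0.0027, -0.0101] tot mm [-24.221   -1.5719  66.5937] deg 6.3
```

Call:
{"fn": "move_arm", "kwargs": {"increments": [[[-0.156,-0.015,0.446],[0.0012,-0.0027,-0.0101],0.66],[[-0.156,-0.015,0.446],[0.0012,-0.0027,-0.0101],0.66],[[-0.156,-0.015,0.446],[0.0012,-0.0027,-0.0101],0.66],[[-0.156,-0.015,0.446],[0.0012,-0.0027,-0.0101],0.66],[[-0.156,-0.015,0.446],[0.0012,-0.0027,-0.0101],0.66],[[0,0,0],[0,0,0],0.66]]}}

```text
time_s: 6.93
position: [0.3964, -0.3545, 0.0827]
tcp_rot: [[-0.085, -0.741, 0.667], [-0.996, 0.066, -0.055], [-0.003, -0.669, -0.743]]
force: [-0.1, -0.3, 0.8]
opening: 0.342
grasp_force: 0.0
```

Run:
```python
from h import *
s=read_state();print(s['joint_positions'],s['position'],s['opening'])
p=snap('wrist','wrist4.png');r=pinpoint(p,'bail_grip');print(r[0] if r else 0)
c=np.array(r[0]['xy'])*[560,420]
R=np.array(s['tcp_rot'])
_,xy,k,v,l=red('wrist',c,35);e,d=ray(p,xy);print(xy*[560,420],k,l)
et,dt=R.T@(e-s['position']),R.T@d
for z in(.02,.03,.04,.05): t=(z-et[2])/dt[2]; X=et+t*dt; print('tool',X*1000,'world',R@X+s['position'])
print('cam in tool',et)
```

```text
[-80.6518  36.7016 126.0506  84.2281  40.7019  26.451 ] [ 0.3964 -0.3545  0.0827] 0.34153877181389525
{'xy': [0.4921, 0.5019], 'confidence': 0.93}
[280.7216 213.3054] 185 38.953816623754136
tool [ 5.2034  0.8838 20.    ] world [ 0.4087 -0.3607  0.0672]
tool [ 1.9559  0.9045 30.    ] world [ 0.4156 -0.3581  0.0597]
tool [-1.2915  0.9251 40.    ] world [ 0.4225 -0.3554  0.0523]
tool [-4.5389  0.9457 50.    ] world [ 0.4295 -0.3527  0.0449]
cam in tool [ 0.0767  0.0004 -0.2001]
```

View pics/wrist4.png

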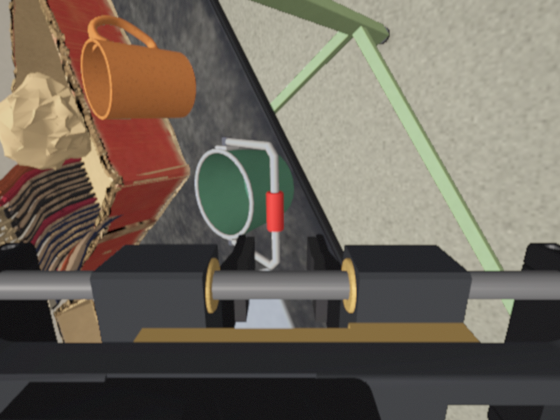

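The grip at (275,212) sits midway between the fingers, the bar is square to them, and it is about 35 mm ahead. I'll advance now to cage it.

Call:
{"fn": "move_arm", "kwargs": {"increments": [[[0,0.02,0.3],[0,0,0],0.66],[[0,0.01,0.3],[0,0,0],0.66],[[0,0,0.3],[0,0,0],0.66],[[0,0,0.3],[0,0,0],0.66],[[0,0,0.3],[0,0,0],0.66],[[0,0,0],[0,0,0],0.66]]}}

```text
time_s: 7.58
position: [0.4252, -0.3592, 0.0499]
tcp_rot: [[-0.088, -0.74, 0.667], [-0.996, 0.065, -0.059], [-0.0, -0.669, -0.743]]
force: [0.6, 1.0, -0.5]
opening: 0.336
grasp_force: 0.0
```

```bash
cat > swing.py <<'E'
from h import *
# rows carrying tool along arc about pivot, fixed orientation; d = world shifts -> tool units
s=read_state();R=np.array(s['tcp_rot']);print(s['position'],s['force'])
psi=np.radians(-5);ex=np.array([np.cos(psi),np.sin(psi),0]);r=.075
a0=.08;N=16
th=np.linspace(a0,np.pi/2,N+1)
P=[-ex*r*np.cos(t)+np.array([0,0,r*np.sin(t)]) for t in th]
for i in range(N): print((R.T@(P[i+1]-P[i])/.03).round(3).tolist())
E
python3 swing.py; python3 look.py 5 bail_grip
```

```text
[ 0.4252 -0.3592  0.0499] [ 0.5822  1.0478 -0.5058]
[-0.0, -0.176, -0.152]
[-0.0, -0.19, -0.135]
[-0.0, -0.202, -0.117]
[-0.0, -0.212, -0.097]
[-0.0, -0.22, -0.077]
[-0.0, -0.226, -0.056]
[-0.0, -0.23, -0.035]
[-0.0, -0.232, -0.014]
[-0.0, -0.233, 0.008]
[-0.0, -0.231, 0.03]
[-0.0, -0.227, 0.051]
[-0.0, -0.221, 0.072]
[-0.0, -0.214, 0.092]
[-0.0, -0.204, 0.112]
[-0.0, -0.193, 0.13]
[-0.0, -0.18, 0.148]
q [-76.3751  41.8237 124.2294  92.5937  39.4129  21.096 ] p [ 0.4252 -0.3592  0.0499] open 0.3358187363729011 F [ 0.5822  1.0478 -0.5058] t 7.5833 gf 0.0
[[-0.0878 -0.74    0.6668]
 [-0.9961  0.0654 -0.0587]
 [-0.0002 -0.6694 -0.7429]]
bail_grip scene [296.576 263.886] 0.64
bail_grip side [237.384 269.598] 0.57
bail_grip wrist [272.496 233.814] 0.73
   -> [ 0.4109 -0.3608  0.0653] [6.8, 4.0, 4.7]
```

Call:
{"fn": "move_arm", "kwargs": {"increments": [[[0,-0.15,-0.13],[0,0,0],0.66],[[0,-0.18,-0.14],[0,0,0],0.66],[[0,-0.2,-0.12],[0,0,0],0.66],[[0,-0.21,-0.1],[0,0,0],0.66],[[0,-0.22,-0.08],[0,0,0],0.66],[[0,-0.226,-0.056],[0,0,0],0.66],[[0,-0.23,-0.035],[0,0,0],0.66],[[0,-0.232,-0.014],[0,0,0],0.66],[[0,0,0],[0,0,0],0.66]]}}

```text
time_s: 8.63
position: [0.4486, -0.3609, 0.0994]
tcp_rot: [[-0.087, -0.739, 0.668], [-0.996, 0.063, -0.059], [0.002, -0.67, -0.742]]
force: [0.2, 0.5, 0.2]
opening: 0.342
grasp_force: 0.0
```

```bash
python3 look.py 6 bail_grip rivet_pail pail_centre
```

```text
q [-73.0867  34.6072 121.2963  83.2307  38.7498  37.078 ] p [ 0.4486 -0.3609  0.0994] open 0.3416679712995291 F [0.2353 0.4757 0.1841] t 8.6333 gf 0.0
[[-0.0868 -0.7393  0.6677]
 [-0.9962  0.0633 -0.0594]
 [ 0.0016 -0.6703 -0.742 ]]
bail_grip scene [297.304 262.08 ] 0.65
bail_grip side [237.72 270.48] 0.82
bail_grip wrist [346.192 221.298] 0.79
   -> [ 0.4124 -0.3615  0.0655] [3.2, 2.5, 2.7]
rivet_pail scene [309.12  265.818] 0.62
rivet_pail side [351.904 342.51 ] 0.74
rivet_pail wrist [315.504 191.688] 0.79
   -> [ 0.6764 -0.3106 -0.2104] [49.0, 33.5, 27.8]
pail_centre scene [311.808 260.316] 0.93
pail_centre side [273.672 282.996] 0.59
pail_centre wrist [297.472 200.004] 0.93
   -> [ 0.4871 -0.3648  0.0254] [6.8, 3.7, 3.5]
```

View pics/side6.png

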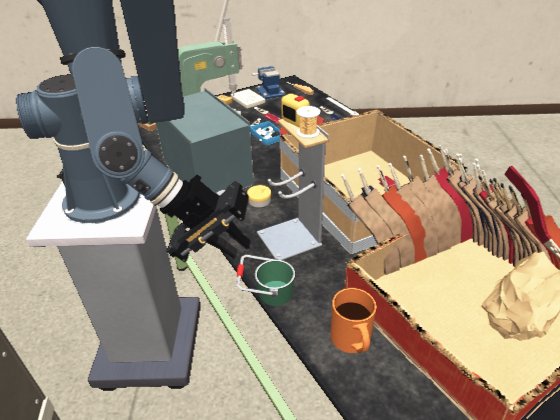

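The side view shows the bail still folded (grip at 241,270), with the fingers above it. They were too shallow and slipped over the bar. I'll triangulate the grip from several wrist views.

Run:
```python
from h import *
s=read_state();R=np.array(s['tcp_rot']);X0=s['position']
p,xy,k,v,l=red('wrist',(346,221),35);e,d=ray(p,xy);print(xy*[560,420],k,l,p['mtx'][0,0])
for z in(.048,.052,.056,.06,.065):print(onz(p,xy,z))
# saved wrist views 3,4 : two points on each ray
def r2(a,b):a,b=map(np.array,(a,b));return a,(b-a)/np.linalg.norm(b-a)
# full pose for view4
w4=r2((.4087,-.3607,.0672),(.4295,-.3527,.0449))
im=cv2.imread('pics/wrist5.png')[:,:,::-1].astype(int)
m=(im[:,:,0]>130)&(im[:,:,1]<60)&(im[:,:,2]<60);y,x=np.nonzero(m);kk=np.hypot(x-272,y-230)<40
x5=np.array([x[kk].mean()+.5,y[kk].mean()+.5]);print('w5',x5,x[kk].min(),x[kk].max(),y[kk].min(),y[kk].max())
R5=np.array([[-.0878,-.74,.6668],[-.9961,.0654,-.0587],[-.0002,-.6694,-.7429]]);p5=np.array([.4252,-.3592,.0499])
# camera in tool from now
Ct=R.T@(np.array(p['eye'])-X0);Rt=R.T@p['rotation']
d5=R5@Rt@np.linalg.solve(p['mtx'],[*x5,1]);w5=(p5+R5@Ct,d5/np.linalg.norm(d5))
print(tri([(e,d),w4,w5]),tri([(e,d),w5]))
X=tri([(e,d),w4,w5])[0];print('in tool5',R5.T@(X-p5)*1e3,'in tool now',R.T@(X-X0)*1e3)
```

```text
[352.3735 223.3675] 166 45.25894332503952 309.5290183731306
[ 0.4199 -0.3559  0.048 ]
[ 0.4177 -0.3573  0.052 ]
[ 0.4154 -0.3587  0.056 ]
[ 0.4131 -0.3601  0.06  ]
[ 0.4103 -0.3619  0.065 ]
w5 [279.5035 234.6719] 264 282 211 258
(array([ 0.4106, -0.3614,  0.0651]), [0.5, 1.4, 1.1]) (array([ 0.4092, -0.363 ,  0.0671]), [0.3, 0.3])
in tool5 [  3.4789   0.4613 -20.8882] in tool now [ 4.2059 49.5613 -0.4921]
```

Call:
{"fn": "move_arm", "kwargs": {"increments": [[[0,0.1,-0.4],[0,0,0],0.72],[[-0.04,0.4,-0.3],[0,0,0],0.72],[[-0.04,0.5,0],[0,0,0],0.72],[[0,0.5,0],[0,0,0],0.72],[[0,0.26,0.2],[0,0,0],0.72],[[0,0,0.3],[0,0,0],0.72],[[0,0,0.3],[0,0,0],0.72],[[0,0,0.3],[0,0,0],0.72],[[0,0,0.3],[0,0,0],0.72],[[0,0,0.3],[0,0,0],0.72],[[0,0,0],[0,0,0],0.72]]}}

```text
time_s: 10.2
position: [0.4298, -0.3563, 0.0395]
tcp_rot: [[-0.087, -0.74, 0.667], [-0.996, 0.065, -0.057], [-0.001, -0.669, -0.743]]
force: [-0.8, 0.0, -0.2]
opening: 0.284
grasp_force: 0.0
```

```bash
python3 look.py 7 bail_grip pail_centre
```

```text
q [-75.592   43.385  124.2581  95.141   39.3468  18.6883] p [ 0.4298 -0.3563  0.0395] open 0.2839960267758547 F [-0.81    0.0395 -0.1711] t 10.2 gf 0.0
[[-0.0865 -0.7404  0.6666]
 [-0.9963  0.0652 -0.0569]
 [-0.0013 -0.669  -0.7432]]
bail_grip scene [299.6   259.182] 0.45
bail_grip side [237.496 272.496] 0.71
bail_grip wrist [271.096 235.284] 0.64
   -> [ 0.4123 -0.365   0.0685] [2.7, 1.3, 2.6]
pail_centre scene [311.976 258.216] 0.6
pail_centre side [275.184 279.384] 0.7
pail_centre wrist [232.624 201.684] 0.81
   -> [ 0.4884 -0.3657  0.0318] [6.6, 8.0, 2.3]
```

View pics/wrist7.png

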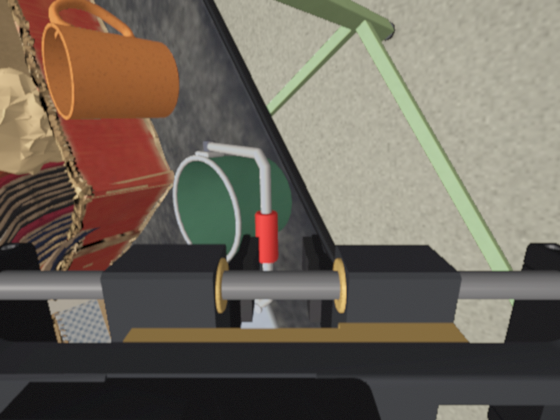

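The grip (267,237) is level with the finger tips and nearer the upper (left) finger. I'll centre it, go a little deeper, narrow the gap and lift.

Call:
{"fn": "move_arm", "kwargs": {"increments": [[[0,-0.2,0.15],[0,0,0],0.75],[[0,-0.06,0.15],[0,0,0],0.8],[[0,0,0],[0,0,0],0.8],[[0,0,0],[0,0,0],0.8],[[0,-0.12,-0.06],[0,0,0],0.8],[[0,-0.12,-0.06],[0,0,0],0.8],[[0,-0.14,-0.08],[0,0,0],0.8],[[0,-0.14,-0.1],[0,0,0],0.8],[[0,0,0],[0,0,0],0.8]]}}

```text
time_s: 11.4
position: [0.4469, -0.3581, 0.0573]
tcp_rot: [[-0.087, -0.74, 0.667], [-0.996, 0.064, -0.059], [0.001, -0.67, -0.742]]
force: [0.6, 0.3, 0.7]
opening: 0.201
grasp_force: 0.0
```

```bash
python3 look.py 8 bail_grip pail_centre
python3 - <<'E'
import cv2,numpy as np
a=cv2.imread('pics/side8.png')[215:315,195:320];b=cv2.imread('pics/wrist8.png')
cv2.imwrite('pics/c8.png',np.hstack([cv2.resize(a,(375,300),interpolation=cv2.INTER_CUBIC),cv2.resize(b,(400,300))]))
E
```

```text
q [-73.2     40.703  122.6313  92.3809  38.499   25.2469] p [ 0.4469 -0.3581  0.0573] open 0.2012843679462009 F [0.6475 0.25   0.6968] t 11.4 gf 0.004352659452706575
[[-0.0869 -0.7396  0.6675]
 [-0.9962  0.0639 -0.0588]
 [ 0.0008 -0.67   -0.7423]]
bail_grip scene [301.    256.914] 0.56
bail_grip side [229.712 216.72 ] 0.56
bail_grip wrist [281.288 243.81 ] 0.67
   -> [ 0.383  -0.3672  0.1451] [38.8, 62.2, 24.0]
pail_centre scene [309.68  257.418] 0.94
pail_centre side [276.528 281.82 ] 0.95
pail_centre wrist [262.976 203.784] 0.84
   -> [ 0.4923 -0.3617  0.0259] [3.3, 3.7, 3.4]
```

View pics/c8.png

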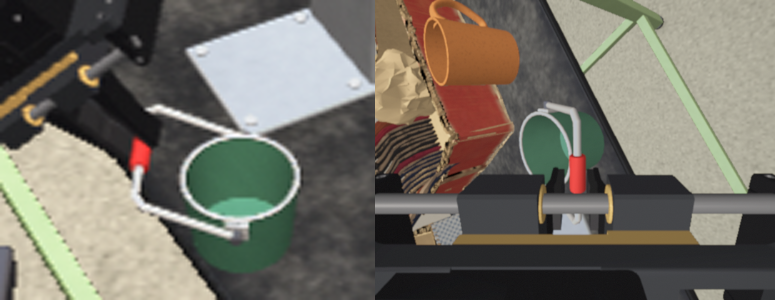

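The bail is lifting: the grip is between the fingers, and in the side view it has risen to about (242,267). I'll continue along the arc.

```bash
sed -i 's/^a0=.*/a0=.22;N=14/' swing.py; python3 swing.py
```

```text
[ 0.4465 -0.3579  0.0559] [-0.2559 -0.0705  0.6229]
[-0.0, -0.203, -0.13]
[-0.0, -0.215, -0.11]
[-0.0, -0.224, -0.089]
[-0.0, -0.232, -0.067]
[-0.0, -0.237, -0.044]
[-0.0, -0.24, -0.021]
[-0.0, -0.241, 0.002]
[-0.0, -0.24, 0.026]
[-0.0, -0.236, 0.048]
[-0.0, -0.23, 0.071]
[-0.0, -0.223, 0.093]
[-0.0, -0.213, 0.114]
[-0.0, -0.201, 0.134]
[-0.0, -0.187, 0.153]
```

Call:
{"fn": "move_arm", "kwargs": {"increments": [[[0,-0.203,-0.11],[0,0,0],0.8],[[0,-0.215,-0.1],[0,0,0],0.8],[[0,-0.224,-0.08],[0,0,0],0.8],[[0,-0.232,-0.06],[0,0,0],0.8],[[0,-0.237,-0.04],[0,0,0],0.8],[[0,-0.24,-0.021],[0,0,0],0.8],[[0,-0.241,0.002],[0,0,0],0.8],[[0,0,0],[0,0,0],0.8]]}}

```text
time_s: 12.52
position: [0.4746, -0.3606, 0.0981]
tcp_rot: [[-0.086, -0.739, 0.668], [-0.996, 0.063, -0.059], [0.001, -0.67, -0.742]]
force: [-0.1, 0.2, 1.3]
opening: 0.198
grasp_force: 0.4
```

```bash
python3 look.py 9 bail_grip pail_centre
python3 - <<'E'
import cv2,numpy as np
a=cv2.imread('pics/side9.png')[195:315,195:345];b=cv2.imread('pics/wrist9.png')
cv2.imwrite('pics/c9.png',np.hstack([cv2.resize(a,(375,300),interpolation=cv2.INTER_CUBIC),cv2.resize(b,(400,300))]))
E
```

```text
q [-69.5431  35.1153 119.2464  84.2207  37.465   39.8823] p [ 0.4746 -0.3606  0.0981] open 0.19775485261582593 F [-0.0994  0.2245  1.2927] t 12.5167 gf 0.4126351699233055
[[-0.0863 -0.7394  0.6678]
 [-0.9963  0.0635 -0.0585]
 [ 0.0009 -0.6703 -0.7421]]
bail_grip scene [307.216 240.618] 0.43
bail_grip side [251.328 256.788] 0.66
bail_grip wrist [300.384 237.72 ] 0.65
   -> [ 0.4437 -0.3663  0.1098] [4.5, 2.0, 2.6]
pail_centre scene [308.896 259.182] 0.95
pail_centre side [275.016 278.796] 0.71
pail_centre wrist [319.48  200.004] 0.77
   -> [ 0.4879 -0.3606  0.0274] [6.6, 8.6, 5.1]
```

View pics/c9.png

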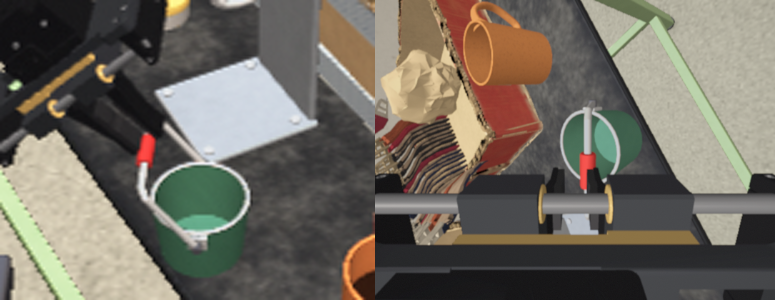

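The bail is about half up and the grip is held near the fingers' far side. I'll continue and shift about 5 mm along tool +x.

Call:
{"fn": "move_arm", "kwargs": {"increments": [[[0.04,-0.24,0.026],[0,0,0],0.8],[[0.04,-0.236,0.048],[0,0,0],0.8],[[0.04,-0.23,0.071],[0,0,0],0.8],[[0.04,-0.223,0.093],[0,0,0],0.8],[[0,-0.213,0.114],[0,0,0],0.8],[[0,-0.201,0.134],[0,0,0],0.8],[[0,-0.187,0.153],[0,0,0],0.8],[[0,-0.1,0.1],[0,0,0],0.8],[[0,0,0],[0,0,0],0.8],[[0,0,0],[0,0,0],0.8],[[0,0,0],[0,0,0],0.8]]}}

```text
time_s: 13.88
position: [0.5238, -0.3695, 0.1128]
tcp_rot: [[-0.088, -0.741, 0.666], [-0.996, 0.066, -0.058], [-0.001, -0.668, -0.744]]
force: [0.1, -0.6, 0.8]
opening: 0.195
grasp_force: 0.0
```

```bash
python3 look.py 10 bail_grip pail_centre rivet_pail hook_seat
python3 - <<'E'
import cv2,numpy as np
a=cv2.imread('pics/side10.png')[175:315,195:345];b=cv2.imread('pics/scene10.png')[180:300,250:370]
cv2.imwrite('pics/c10.png',np.hstack([cv2.resize(a,(430,400),interpolation=cv2.INTER_CUBIC),cv2.resize(b,(370,400),interpolation=cv2.INTER_CUBIC)]))
E
```

```text
q [-63.8511  34.2852 113.4205  79.5557  35.5913  51.9193] p [ 0.5238 -0.3695  0.1128] open 0.19504928271922842 F [ 0.0971 -0.5562  0.8189] t 13.8833 gf 0.0
[[-0.0876 -0.7408  0.6659]
 [-0.9962  0.066  -0.0577]
 [-0.0012 -0.6684 -0.7438]]
bail_grip scene [317.688 224.406] 0.49
bail_grip side [277.424 251.286] 0.64
bail_grip wrist [298.816 245.196] 0.67
   -> [ 0.4971 -0.3692  0.1251] [4.1, 2.7, 1.7]
pail_centre scene [311.696 258.216] 0.6
pail_centre side [275.408 284.802] 0.93
pail_centre wrist [380.8   211.596] 0.7
   -> [ 0.4908 -0.3656  0.0239] [1.6, 1.3, 0.5]
rivet_pail scene [309.12  265.104] 0.68
rivet_pail side [273.784 296.898] 0.76
rivet_pail wrist [397.88  205.716] 0.75
   -> [ 0.488  -0.3653 -0.0043] [5.6, 6.3, 0.7]
hook_seat scene [256.424 187.908] 0.98
hook_seat side [285.208 189.798] 0.94
   -> [ 0.5192 -0.1925  0.1588] [4.3, 4.3]
```

View pics/c10.png

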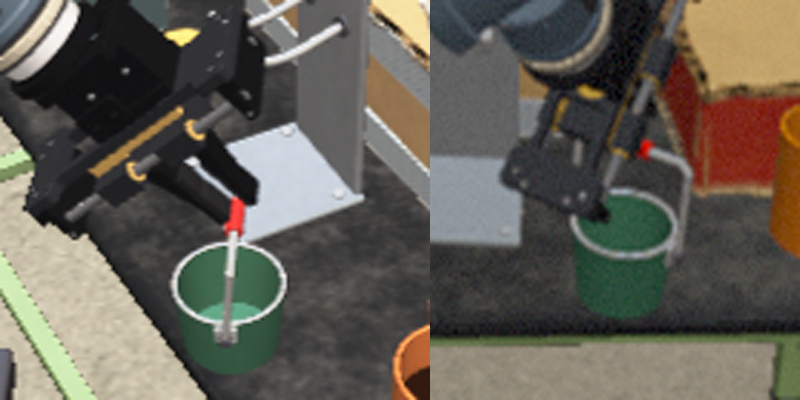

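The bail stands upright: side view grip at about (277,250), over the pail centre at (275,283). I've now viewed one picture more than allowed (crops included), so from here I'll use numbers only. I'll measure where along the bar the red grip sits relative to the fingers.

```bash
cat > ext.py <<'E'
from h import *
s=read_state();R=np.array(s['tcp_rot']);X0=s['position']
def ext(n,c,r=25):
    p=capture(n);im=p['img'].astype(int)
    m=(im[:,:,0]>95)&(im[:,:,1]<.45*im[:,:,0])&(im[:,:,2]<.45*im[:,:,0])
    y,x=np.nonzero(m);k=np.hypot(x-c[0],y-c[1])<r;x,y=x[k]+.5,y[k]+.5
    print(n,len(x),'x',x.min(),x.max(),'y',y.min(),y.max(),'mean',x.mean(),y.mean())
    return p
import sys
if __name__=='__main__':
    a=ext('side',(277,251));b=ext('scene',(318,225));w=ext('wrist',(299,245),45)
    for y in(-.42,-.40,-.384,-.369,-.354,-.34,-.318): print(y,'side',proj(a,(.495,y,.127)),'scene',proj(b,(.495,y,.127)),'wrist',proj(w,(.495,y,.127)))
    print('tcp',proj(a,X0),proj(b,X0),proj(w,X0))
    g=X0-.0187*R[:,2];print('gp',g,proj(a,g),proj(b,g),proj(w,g))
E
python3 ext.py
```

```text
side 55 x 273.5 279.5 y 245.5 257.5 mean 277.1909090909091 250.97272727272727
scene 114 x 317.5 342.5 y 210.5 234.5 mean 335.94736842105266 224.1578947368421
wrist 412 x 293.5 314.5 y 222.5 270.5 mean 300.7135922330097 238.14320388349515
-0.42 side [276.3105 270.0884] scene [336.081  228.6425] wrist [296.0426 158.2896]
-0.4 side [276.2038 262.7451] scene [328.195  226.3542] wrist [297.9028 193.3022]
-0.384 side [276.1212 257.0527] scene [321.9654 224.5465] wrist [299.3258 220.0867]
-0.369 side [276.0457 251.857 ] scene [316.188 222.87 ] wrist [300.6105 244.2679]
-0.354 side [275.9722 246.7921] scene [310.4703 221.2109] wrist [301.85   267.5983]
-0.34 side [275.9052 242.1789] scene [305.187  219.6778] wrist [302.9682 288.6448]
-0.318 side [275.803  235.1423] scene [296.9864 217.2982] wrist [304.6541 320.3782]
tcp [290.6122 256.5058] [320.724 221.909] [279.4526 229.3864]
gp [ 0.5118 -0.3686  0.1274] [284.3699 251.3451] [318.76   219.4147] [279.3885 240.0126]
```

Call:
{"fn": "move_arm", "kwargs": {"increments": [[[0,0,-0.3],[0,0,0],0.8],[[0,0,-0.4],[0,0,0],0.8],[[0,0,-0.4],[0,0,0],0.8],[[0,0,-0.5],[0,0,0],0.7],[[0,0,-0.5],[0,0,0],0.6],[[0,0,-0.2],[0,0,0],0.4],[[0,0,0],[0,0,0],0.4]]}}

```text
time_s: 15.37
position: [0.4777, -0.3662, 0.1661]
tcp_rot: [[-0.089, -0.74, 0.667], [-0.996, 0.065, -0.06], [0.001, -0.67, -0.742]]
force: [0.1, 0.0, -0.1]
opening: 0.417
grasp_force: 0.0
```

```bash
python3 look.py 11 bail_grip pail_centre; python3 ext.py | head -3
```

```text
q [-69.3603  26.4685 115.8729  69.7341  40.0105  58.7007] p [ 0.4777 -0.3662  0.1661] open 0.41672183450718714 F [ 0.096   0.0065 -0.0825] t 15.3667 gf 0.0
[[-0.0886 -0.7396  0.6672]
 [-0.9961  0.0649 -0.0603]
 [ 0.0013 -0.6699 -0.7424]]
bail_grip scene [314.496 226.212] 0.57
bail_grip side [271.992 249.312] 0.74
bail_grip wrist [294.616 211.386] 0.57
   -> [ 0.4876 -0.3683  0.1291] [6.5, 3.4, 5.1]
pail_centre scene [311.584 255.99 ] 0.97
pail_centre side [272.72  279.888] 0.9
pail_centre wrist [359.072 193.284] 0.87
   -> [ 0.485  -0.3664  0.0375] [3.6, 3.4, 1.1]
side 60 x 273.5 279.5 y 245.5 257.5 mean 276.95 250.73333333333332
scene 169 x 310.5 342.5 y 207.5 234.5 mean 329.4704142011834 223.29881656804733
wrist 460 x 289.5 304.5 y 201.5 230.5 mean 297.1717391304348 215.6108695652174
```

Run:
```python
from h import *
p=capture('wrist');print(proj(p,(.4955,-.369,.127)),pinpoint(p,'bail_grip'))
s=read_state();R=np.array(s['tcp_rot']);g=np.array([.4955,-.369,.127])
print('grip in tool',R.T@(g-s['position'])*1e3)
p2=red('wrist',(296,213),25);e,d=ray(p2[0],p2[1]);t=(.127-e[2])/d[2];X=e+t*d;print(p2[1]*[560,420],X,R.T@(X-s['position'])*1e3)
```

```text
[294.5957 209.5924] [{'xy': [0.5314, 0.4962], 'confidence': 0.76}]
grip in tool [ 1.9692 12.2478 39.5879]
[302.9923 212.5538] [ 0.487  -0.3676  0.127 ] [ 1.352  18.6141 33.8548]
```

Call:
{"fn": "move_arm", "kwargs": {"increments": [[[0.05,0.22,0],[0,0,0],0.4],[[0,0.22,0.1],[0,0,0],0.4],[[0,0,0.4],[0,0,0],0.4],[[0,0,0.4],[0,0,0],0.4],[[0,0,0.4],[0,0,0],0.4],[[0,0,0.35],[0,0,0],0.4],[[0,0,0.2],[0,0,0],0.4],[[0,0,0],[0,0,0],0.4]]}}

```text
time_s: 16.78
position: [0.5058, -0.3691, 0.1138]
tcp_rot: [[-0.087, -0.74, 0.666], [-0.996, 0.066, -0.057], [-0.002, -0.669, -0.743]]
force: [-0.5, -0.7, -0.3]
opening: 0.599
grasp_force: 0.0
```

```bash
python3 look.py 12 bail_grip pail_centre; python3 ext.py
```

```text
q [-66.0048  33.7705 115.0317  79.4689  36.5719  49.7289] p [ 0.5058 -0.3691  0.1138] open 0.5987963145134124 F [-0.4919 -0.6697 -0.3273] t 16.7833 gf 0.0
[[-0.0867 -0.7405  0.6665]
 [-0.9962  0.0655 -0.0567]
 [-0.0017 -0.6689 -0.7434]]
bail_grip scene [316.288 223.818] 0.51
bail_grip side [275.576 249.48 ] 0.49
bail_grip wrist [281.4   239.694] 0.93
   -> [ 0.4931 -0.368   0.1279] [3.0, 3.7, 1.0]
pail_centre scene [311.92 256.41] 0.95
pail_centre side [274.12  279.888] 0.81
pail_centre wrist [360.416 209.118] 0.59
   -> [ 0.4868 -0.3664  0.0352] [3.8, 5.1, 1.5]
side 61 x 273.5 279.5 y 245.5 257.5 mean 276.9590163934426 250.81147540983608
scene 150 x 313.5 342.5 y 210.5 234.5 mean 331.8066666666667 223.34666666666666
wrist 881 x 271.5 290.5 y 217.5 264.5 mean 281.30590238365494 241.5851305334847
-0.42 side [276.3105 270.0884] scene [336.081  228.6425] wrist [273.1645 157.8828]
-0.4 side [276.2038 262.7451] scene [328.195  226.3542] wrist [275.4181 190.4084]
-0.384 side [276.1212 257.0527] scene [321.9654 224.5465] wrist [277.1476 215.3719]
-0.369 side [276.0457 251.857 ] scene [316.188 222.87 ] wrist [278.7134 237.9703]
-0.354 side [275.9722 246.7921] scene [310.4703 221.2109] wrist [280.2278 259.8287]
-0.34 side [275.9052 242.1789] scene [305.187  219.6778] wrist [281.5972 279.594 ]
-0.318 side [275.803  235.1423] scene [296.9864 217.2982] wrist [283.6678 309.4795]
tcp [281.2462 256.2446] [317.7699 225.0858] [279.3994 229.3912]
gp [ 0.4928 -0.3686  0.1289] [274.9146 251.0729] [315.7304 222.6043] [279.3316 240.0287]
```

The grip is at the grasp point in the wrist view: (281,240) against (279,240) expected. Closing now.

Call:
{"fn": "move_arm", "kwargs": {"increments": [[[0,0,0],[0,0,0],1],[[0,0,0],[0,0,0],1],[[0,0,0],[0,0,0],1],[[0,0,0],[0,0,0],1],[[0,0,0],[0,0,0],1],[[0,0,0],[0,0,0],1],[[0,0,0],[0,0,0],1],[[0,0,0],[0,0,0],1]]}}

```text
time_s: 18.05
position: [0.5054, -0.3695, 0.1146]
tcp_rot: [[-0.087, -0.74, 0.667], [-0.996, 0.065, -0.058], [-0.001, -0.669, -0.743]]
force: [-0.3, -0.1, 0.0]
opening: 0.076
grasp_force: 0.0
```

```bash
python3 look.py 13 bail_grip pail_centre hook_seat
python3 - <<'E'
from h import *
s=read_state();print(s['opening']*87, s['grasp_force'])
R=np.array(s['tcp_rot']);print('up 60mm in tool units',R.T@[0,0,.06]/.03)
E
```

```text
q [-66.0602  33.6714 115.0607  79.4505  36.5794  49.7358] p [ 0.5054 -0.3695  0.1146] open 0.0759202571835349 F [-0.265  -0.0873  0.006 ] t 18.05 gf 0.0
[[-0.0874 -0.7401  0.6668]
 [-0.9962  0.0654 -0.058 ]
 [-0.0007 -0.6693 -0.743 ]]
bail_grip scene [319.312 223.902] 0.53
bail_grip side [274.288 249.186] 0.62
bail_grip wrist [282.128 238.896] 0.62
   -> [ 0.4899 -0.3734  0.1324] [6.0, 4.9, 3.3]
pail_centre scene [311.08  257.502] 0.62
pail_centre side [274.176 279.216] 0.76
pail_centre wrist [363.216 210.   ] 0.71
   -> [ 0.4862 -0.3645  0.0327] [4.7, 7.0, 2.5]
hook_seat scene [255.808 190.302] 0.94
hook_seat side [284.48 186.9 ] 0.57
hook_seat wrist [283.08  239.694] 0.39
   -> [ 0.5167 -0.1894  0.158 ] [1.3, 1.3]
-0.07529838917813615 0.0
up 60mm in tool units [-0.0013 -1.3385 -1.486 ]
```

The fingers shut on nothing (opening 0), so the fingertips appear to end short of where I assumed. I'll check numerically where they really end in the images.

Run:
```python
from h import *
s=read_state();R=np.array(s['tcp_rot']);X0=s['position'];print(X0,s['opening'])
w=capture('wrist')
for c in(262,270,280,290,298):print(c,[(r,*w['img'][r,c].tolist()) for r in range(196,272,5)])
for z in(0,-.0187,-.03,-.04,-.06):
    print(z,[proj(w,X0+R@[x,0,z]) for x in(-.0095,0,.0095)], 'side',proj(capture('side'),X0+R@[0,0,z]))
a=capture('side')['img']
for r in range(236,262,2):print(r,[tuple(a[r,c].tolist()) for c in range(264,292,3)])
```

```text
[ 0.5054 -0.3695  0.1146] -0.000865498726185473
262 [(196, 82, 81, 82), (201, 73, 74, 75), (206, 72, 71, 73), (211, 84, 83, 84), (216, 85, 84, 84), (221, 80, 79, 80), (226, 77, 76, 78), (231, 83, 83, 84), (236, 87, 86, 86), (241, 90, 90, 88), (246, 41, 40, 44), (251, 40, 39, 43), (256, 41, 41, 44), (261, 85, 70, 50), (266, 121, 99, 64), (271, 163, 135, 83)]
270 [(196, 86, 85, 84), (201, 82, 82, 81), (206, 84, 83, 82), (211, 77, 77, 78), (216, 68, 69, 72), (221, 132, 73, 73), (226, 132, 70, 71), (231, 116, 72, 74), (236, 48, 25, 27), (241, 25, 23, 27), (246, 27, 26, 28), (251, 27, 27, 28), (256, 36, 35, 36), (261, 37, 37, 38), (266, 35, 35, 36), (271, 69, 68, 69)]
280 [(196, 200, 203, 202), (201, 200, 202, 201), (206, 199, 202, 202), (211, 199, 202, 202), (216, 200, 203, 203), (221, 205, 67, 63), (226, 244, 87, 81), (231, 243, 85, 79), (236, 218, 72, 67), (241, 157, 55, 52), (246, 156, 55, 51), (251, 155, 54, 51), (256, 154, 53, 51), (261, 153, 53, 50), (266, 130, 114, 115), (271, 78, 78, 79)]
290 [(196, 76, 76, 78), (201, 83, 82, 83), (206, 91, 90, 89), (211, 89, 88, 87), (216, 80, 7
[... 2563 characters left out ...]
3), (204, 211, 222), (204, 212, 222), (204, 213, 223)]
254 [(53, 52, 52), (74, 72, 68), (88, 86, 82), (204, 124, 121), (250, 75, 71), (210, 104, 107), (205, 213, 223), (202, 210, 221), (204, 212, 223), (202, 210, 218)]
256 [(62, 60, 60), (58, 57, 56), (70, 68, 65), (109, 43, 42), (226, 228, 229), (169, 86, 89), (203, 211, 221), (202, 210, 220), (191, 197, 197), (126, 122, 123)]
258 [(51, 50, 50), (55, 54, 54), (58, 58, 55), (71, 69, 65), (226, 226, 227), (204, 214, 224), (198, 206, 206), (140, 138, 137), (66, 64, 63), (63, 62, 60)]
260 [(63, 61, 61), (104, 101, 102), (214, 217, 224), (230, 232, 238), (223, 222, 226), (231, 234, 242), (134, 129, 126), (68, 67, 64), (66, 64, 62), (63, 62, 60)]
```

In the side view the fingers end at about (271,247), roughly 30 mm short of the reported TCP, and the wrist view agrees. I'll open, advance about 32 mm further and check again.

Call:
{"fn": "move_arm", "kwargs": {"increments": [[[0,0,0],[0,0,0],0.4],[[0,0,0],[0,0,0],0.4],[[0,0,0],[0,0,0],0.4],[[0,0,0],[0,0,0],0.4],[[0,0,0],[0,0,0],0.4],[[0,0,0],[0,0,0],0.4],[[0,0,0.25],[0,0,0],0.4],[[0,0,0.25],[0,0,0],0.4],[[0,0,0.25],[0,0,0],0.4],[[0,0,0.25],[0,0,0],0.4],[[0,0,0],[0,0,0],0.4]]}}

```text
time_s: 19.92
position: [0.5262, -0.3707, 0.0909]
tcp_rot: [[-0.086, -0.741, 0.666], [-0.996, 0.065, -0.056], [-0.002, -0.669, -0.744]]
force: [-0.7, -0.0, -0.8]
opening: 0.591
grasp_force: 0.0
```

```bash
python3 look.py 14 bail_grip; python3 ext.py | egrep 'side|wrist|scene|gp|tcp' | head -3
python3 - <<'E'
from h import *
s=read_state();R=np.array(s['tcp_rot']);X0=s['position']
a=capture('side')['img'];w=capture('wrist')['img']
for r in range(234,264,2):print(r,''.join('r' if (p[0]>110 and p[1]<.5*p[0]) else '#' if p.max()<42 else 'G' if p.min()>140 else '.' for p in a[r,250:305].astype(int)))
for r in range(205,285,4):print(r,''.join('r' if (p[0]>80 and p[1]<.5*p[0]) else '#' if p.max()<60 else 'G' if p.min()>140 else '.' for p in w[r,230:330:2].astype(int)))
E
```

```text
q [-63.692   37.0729 113.591   83.7348  35.1532  46.9068] p [ 0.5262 -0.3707  0.0909] open 0.590731815334814 F [-0.7336 -0.0132 -0.792 ] t 19.9167 gf 0.0
[[-0.0863 -0.7407  0.6663]
 [-0.9963  0.0655 -0.0563]
 [-0.0019 -0.6687 -0.7435]]
bail_grip scene [316.792 224.91 ] 0.56
bail_grip side [275.016 252.42 ] 0.51
bail_grip wrist [281.176 257.712] 0.74
   -> [ 0.4927 -0.3705  0.1254] [2.3, 1.2, 1.2]
side 60 x 273.5 279.5 y 245.5 257.5 mean 276.95 250.73333333333332
scene 140 x 311.5 342.5 y 208.5 234.5 mean 333.0357142857143 223.3357142857143
wrist 778 x 269.5 292.5 y 234.5 270.5 mean 281.38303341902315 254.03856041131107
234 .........#########.GG.###########.GGGGGGGGGGGGGGGGGGGGG
236 ............###.GGGGGG.############.GGGGGGGGGGGGGGGGGGG
238 ...........GGGGGGGGGGGG..############.GGGGGGGGGGGGGGGGG
240 .............GGGGGGGGGGGGG.#############.GGGGGGGGGGGGGG
242 #.............GGGGGGGGGGGGGGG.############.GGGGGGGGGGGG
244 ###.............GGGGGGGGGG.GGGG.##########.GGGGGGGGGGGG
246 ###..............GGGGGGG.rrrrrGGG.#######..GGGGGGGGGGGG
248 ###.....##........GGGGGGrrrrrr.GGGG..####..GGGGGG
[... 826 characters left out ...]
.............GGGGG.........GGG..........
237 ##..................rrrGGGGG.rrr......GG.........#
241 ###.................rrrrrrrrrrrr......GGG........#
245 ###.................rrrrrrrrrrrr.......GG........#
249 ###.................rrrrrrrrrrrr........GG.......#
253 ###.................rrrrrrrrrrrr.........GG......#
257 ###.................rrrrrrrrrrrr..........GGG....#
261 ###.................rrrrrrrrrrrr...........GGG...#
265 ###.................rrrrrrrrrrrr.............GGG.#
269 ###.................rrrrrrrrrrrr..............GGG#
273 ..................................................
277 ..................................................
281 ..................................................
```

The bar now lies between the finger tips, which are at (290,250) and (268,263) in the side view. I'll go 5 mm deeper and close.

Call:
{"fn": "move_arm", "kwargs": {"increments": [[[0,0,0.2],[0,0,0],0.4],[[0,0,0],[0,0,0],1],[[0,0,0],[0,0,0],1],[[0,0,0],[0,0,0],1],[[0,0,0],[0,0,0],1],[[0,0,0],[0,0,0],1],[[0,0,0],[0,0,0],1],[[0,0,0],[0,0,0],1],[[0,0,0],[0,0,0],1],[[0,0,0],[0,0,0],1],[[0,0,0],[0,0,0],1]]}}

```text
time_s: 21.38
position: [0.5293, -0.3716, 0.0879]
tcp_rot: [[-0.087, -0.74, 0.667], [-0.996, 0.065, -0.058], [-0.001, -0.669, -0.743]]
force: [-1.0, -0.6, 0.1]
opening: 0.14
grasp_force: 30.0
```

```bash
python3 look.py 15 bail_grip pail_centre hook_seat
python3 - <<'E'
from h import *
s=read_state();print(s['opening']*87, s['grasp_force'])
E
```

```text
q [-63.3563  37.527  113.3489  84.4743  34.9211  46.4235] p [ 0.5293 -0.3716  0.0879] open 0.14040661295822157 F [-0.974  -0.6436  0.1117] t 21.3833 gf 29.985629618167877
[[-0.0874 -0.7402  0.6666]
 [-0.9962  0.0653 -0.0581]
 [-0.0005 -0.6692 -0.7431]]
bail_grip scene [315.  226.8] 0.57
bail_grip side [274.288 251.286] 0.59
bail_grip wrist [278.6   264.516] 0.63
   -> [ 0.4918 -0.3679  0.1239] [5.6, 2.8, 4.3]
pail_centre scene [309.288 258.51 ] 0.64
pail_centre side [273.392 281.19 ] 0.81
pail_centre wrist [373.408 227.598] 0.64
   -> [ 0.487  -0.3612  0.0271] [4.0, 3.8, 3.0]
hook_seat scene [257.32  186.984] 0.69
hook_seat side [284.872 186.186] 0.57
   -> [ 0.518  -0.1942  0.166 ] [1.0, 1.0]
12.23885013451789 29.98564213514328
```

The grip is held: opening 12 mm, force 30 N, grip about 53 mm behind the reported TCP. Next I'll fit the arm model and check reach for the carry with a 50° lean.

```bash
cat > kin2.py <<'E'
from kin import rot,Ro,np,least_squares
from h import toolR
Z=lambda a:Ro.from_euler('Z',a,degrees=True).as_matrix()
ZY=lambda a,b:Ro.from_euler('ZY',[a,b],degrees=True).as_matrix()
ZYZ=lambda a,b,c:Ro.from_euler('ZYZ',[a,b,c],degrees=True).as_matrix()
def fk(q,L):
    R=rot(q,1,1,90);h,a1,d,L1,a2,L2,L3,d4=L
    return R,Z(q[0])@[a1,d,h]+ZY(q[0],q[1])@[0,0,L1]+ZY(q[0],q[1]+q[2])@[a2,0,L2]+ZYZ(q[0],q[1]+q[2],q[3])@[0,d4,0]+R@[0,0,L3]
D=[([-78.522,30.278,82.156,.002,67.69,-10.228],[.231,-.580,.184]),
([-88.1782,28.3016,125.6815,70.3114,43.8354,-137.6942],[.3468,-.3738,.1324]),
([-80.6518,36.7016,126.0506,84.2281,40.7019,26.451],[.3964,-.3545,.0827]),
([-75.592,43.385,124.2581,95.141,39.3468,18.6883],[.4298,-.3563,.0395]),
([-69.3603,26.4685,115.8729,69.7341,40.0105,58.7007],[.4777,-.3662,.1661]),
([-63.3563,37.527,113.3489,84.4743,34.9211,46.4235],[.5293,-.3716,.0879])]
x0=np.array([.3,0,0,.45,0,.45,.25,.1])
r=least_squares(lambda L:np.concatenate([(fk(q,L)[1]-p)*1e3 for q,p in D]+[(L-x0)*.5]),x0);L=r.x
lo=np.array([-176.69,-43.24,12.49,-82,0,-163.58]);hi=-lo;hi[1:5]=126.21,139.97,262,151.66
def ik(p,R,q0):
    return least_squares(lambda q:np.concatenate([(fk(q,L)[1]-p)*10,(fk(q,L)[0]-R).ravel()]),q0,bounds=(lo,hi),x_scale=30)
F=np.diag([-1,-1,1.])
E
cat > carry.py <<'E'
from h import *
import kin2
F=kin2.F;K=.053
H=np.array([.518,-.1944,0]);u=np.array([np.cos(np.radians(26.5)),np.sin(np.radians(26.5)),0])
def pose(g,psi,le):
    R=toolR(psi,le)@F; return T(R,np.array(g)+K*R[:,2])
def hook(x,z,le,psi=26.5): return pose(H+u*x+[0,0,z],psi,le)
E
python3 - <<'E'
from carry import *
print(kin2.L.round(4),np.abs(kin2.r.fun[:-8]).max())
q=read_state()['joint_positions']
for nm,M in[('now',pose((.494,-.369,.127),-5,42)),('lift',pose((.494,-.369,.2),-5,42)),('lift50',pose((.49,-.34,.2),5,46)),('mid',hook(-.10,.2,50,15)),('pre',hook(-.07,.2,50)),('tip',hook(-.03,.188,50)),('seat',hook(0,.162,50)),('seat45',hook(0,.162,45)),('ret',hook(-.09,.24,50))]:
    r=kin2.ik(M[:3,3],M[:3,:3],q);q=r.x;print(nm,M[:3,3],q.round(1),r.cost)
E
```

```text
[ 0.2742 -0.0001  0.111   0.5883  0.1143  0.3919  0.3431  0.    ] 0.036548844867201336
now [ 0.5293 -0.3721  0.0876] [-63.4  37.6 113.3  84.5  34.9  46.4] 1.3227345757464904e-20
lift [ 0.5293 -0.3721  0.1606] [-63.4  28.9 111.   69.8  37.4  64.5] 2.0304527135228488e-18
lift50 [ 0.528  -0.3367  0.1632] [-65.9  30.2 112.5  71.1  45.9  52.8] 1.919863265062416e-29
mid [ 0.4677 -0.2285  0.1659] [-71.9  28.8 125.8  72.7  53.2  32.3] 1.914634596374998e-26
pre [ 0.4917 -0.2075  0.1659] [-67.3  30.4 119.   64.1  58.2  36.8] 1.6753433474631238e-28
tip [ 0.5275 -0.1897  0.1539] [-61.6  32.3 118.   68.9  55.2  37.1] 2.1049872797689324e-24
seat [ 0.5543 -0.1763  0.1279] [-57.4  36.  117.4  74.2  52.3  34.2] 1.992787446848672e-27
seat45 [ 0.5515 -0.1777  0.1245] [-55.1  33.8 116.   69.1  48.5  41.7] 7.963017142716141e-21
ret [ 0.4738 -0.2164  0.2059] [-70.1  25.  117.7  58.9  62.8  42.6] 1.187913589698047e-30
```

Call:
{"fn": "move_arm", "kwargs": {"increments": [[[0,-0.1,-0.11],[0,0,0],1],[[0,-0.2,-0.22],[0,0,0],1],[[0,-0.2,-0.22],[0,0,0],1],[[0,-0.2,-0.22],[0,0,0],1],[[0,-0.2,-0.22],[0,0,0],1],[[0,-0.2,-0.22],[0,0,0],1],[[0,-0.2,-0.22],[0,0,0],1],[[0,-0.2,-0.22],[0,0,0],1],[[0,-0.13,-0.16],[0,0,0],1],[[0,0,0],[0,0,0],1],[[0,0,0],[0,0,0],1]]}}

```text
time_s: 22.9
position: [0.5292, -0.3713, 0.1611]
tcp_rot: [[-0.087, -0.74, 0.667], [-0.996, 0.065, -0.058], [-0.0, -0.669, -0.743]]
force: [-0.5, 0.6, -1.7]
opening: 0.141
grasp_force: 30.0
```

```bash
python3 look.py 16 bail_grip pail_centre hook_seat
python3 - <<'E'
from carry import *
s=read_state();print(s['opening'],s['grasp_force'])
plan(hook(-.085,.2,50),16)
E
```

```text
q [-63.3508  28.8673 111.0292  69.7292  37.3987  64.597 ] p [ 0.5292 -0.3713  0.1611] open 0.14119807684025001 F [-0.475   0.5891 -1.7246] t 22.9 gf 29.984663128852844
[[-0.087  -0.7404  0.6666]
 [-0.9962  0.0648 -0.058 ]
 [-0.0003 -0.6691 -0.7432]]
bail_grip scene [317.8  199.71] 0.66
bail_grip side [272.776 220.92 ] 0.62
bail_grip wrist [280.28  263.802] 0.87
   -> [ 0.4902 -0.3687  0.2005] [5.9, 5.8, 2.2]
pail_centre scene [313.824 237.594] 0.57
pail_centre wrist [371.28 224.7 ] 0.65
   -> [ 0.5019 -0.36    0.0781] [3.3, 3.3]
hook_seat scene [258.272 186.018] 0.93
hook_seat side [284.872 187.32 ] 0.69
hook_seat wrist [389.424 213.192] 0.3
   -> [ 0.5182 -0.1977  0.1677] [2.9, 2.9]
0.13708964348344843 29.98458981513977
N 16 row [-0.346, 0.029, -0.042] [0.0041, -0.0118, -0.0114] tot mm [-152.3209   44.7236  -46.9445] deg 32.5
```

Call:
{"fn": "move_arm", "kwargs": {"increments": [[[-0.173,0.014,-0.021],[0.002,-0.0059,-0.0057],1],[[-0.173,0.014,-0.021],[0.002,-0.0059,-0.0057],1],[[-0.346,0.029,-0.042],[0.0041,-0.0118,-0.0114],1],[[-0.346,0.029,-0.042],[0.0041,-0.0118,-0.0114],1],[[-0.346,0.029,-0.042],[0.0041,-0.0118,-0.0114],1],[[-0.346,0.029,-0.042],[0.0041,-0.0118,-0.0114],1],[[-0.346,0.029,-0.042],[0.0041,-0.0118,-0.0114],1],[[-0.346,0.029,-0.042],[0.0041,-0.0118,-0.0114],1],[[-0.346,0.029,-0.042],[0.0041,-0.0118,-0.0114],1],[[-0.346,0.029,-0.042],[0.0041,-0.0118,-0.0114],1],[[-0.346,0.029,-0.042],[0.0041,-0.0118,-0.0114],1],[[-0.346,0.029,-0.042],[0.0041,-0.0118,-0.0114],1],[[-0.346,0.029,-0.042],[0.0041,-0.0118,-0.0114],1],[[-0.346,0.029,-0.042],[0.0041,-0.0118,-0.0114],1],[[-0.346,0.029,-0.042],[0.0041,-0.0118,-0.0114],1],[[-0.346,0.029,-0.042],[0.0041,-0.0118,-0.0114],1],[[-0.173,0.014,-0.021],[0.002,-0.0059,-0.0057],1],[[-0.173,0.014,-0.021],[0.002,-0.0059,-0.0057],1],[[0,0,0],[0,0,0],1],[[0,0,0],[0,0,0],1]]}}

```text
time_s: 25.17
position: [0.4781, -0.2146, 0.1662]
tcp_rot: [[0.445, -0.575, 0.687], [-0.896, -0.286, 0.341], [0.0, -0.767, -0.642]]
force: [0.2, 0.1, -2.9]
opening: 0.138
grasp_force: 30.0
```

```bash
python3 look.py 17 bail_grip pail_centre hook_seat pail_stand
python3 - <<'E'
from carry import *
s=read_state();R=np.array(s['tcp_rot']);g=s['position']-K*R[:,2];print('g',g, 'stand frame',u@(g-H),np.cross(u,g-H)[2])
for n in('side','scene','wrist'):
    p=capture(n);print(n,'grip',proj(p,g),[proj(p,H+u*a+np.array([-u[1],u[0],0])*b+[0,0,z]).round(1).tolist() for a,b,z in((-.03,.027,.175),(-.03,-.027,.175),(0,.027,.159),(0,-.027,.159),(.058,.055,.2),(.058,-.055,.2))])
E
```

```text
q [-69.4908  30.2427 119.4266  62.7922  59.0462  35.8192] p [ 0.4781 -0.2146  0.1662] open 0.1377763403300481 F [ 0.1939  0.1007 -2.9311] t 25.1667 gf 29.985627830028534
[[ 0.445  -0.5747  0.6868]
 [-0.8955 -0.286   0.3409]
 [ 0.0005 -0.7667 -0.642 ]]
bail_grip side [247.52  183.918] 0.55
bail_grip wrist [282.016 265.188] 0.92
   -> [ 0.4374 -0.2384  0.2042] [0.4, 0.4]
pail_centre scene [253.176 228.018] 0.94
pail_centre side [257.488 215.418] 0.91
pail_centre wrist [375.312 225.918] 0.98
   -> [ 0.4506 -0.2184  0.0936] [4.2, 6.5, 2.3]
hook_seat side [285.712 186.312] 0.73
hook_seat wrist [249.2  211.68] 0.9
   -> [ 0.5195 -0.1927  0.1612] [1.8, 1.8]
pail_stand scene [258.72  240.408] 0.63
pail_stand side [288.176 242.592] 0.66
   -> [ 0.5238 -0.1963 -0.0037] [1.9, 1.9]
g [ 0.4416 -0.2322  0.2002] stand frame -0.08522662059616001 0.00022129266821870053
side grip [249.6802 183.9449] [[267.6, 180.3], [278.6, 192.6], [279.5, 182.4], [290.7, 194.5], [295.6, 155.2], [320.0, 178.3]]
scene grip [255.7241 191.9048] [[246.1, 189.7], [267.9, 190.3], [247.0, 189.5], [268.1, 190.1], [237.6, 164.7], [279.7, 165.9]]
wrist grip [278.9662 264.4709] [[257.3, 260.2], [255.7, 188.3], [251.8, 242.1], [250.0, 178.6], [179.4, 262.5], [167.2, 140.5]]
```

The predicted prong tips match the measured ones within about 2 px in the side, scene and wrist views. Moving in over the prong tips.

Call:
{"fn": "move_arm", "kwargs": {"increments": [[[0,-0.06,0.1],[0,0,0],1],[[0,-0.124,0.207],[0,0,0],1],[[0,-0.124,0.207],[0,0,0],1],[[0,-0.124,0.207],[0,0,0],1],[[0,-0.124,0.207],[0,0,0],1],[[0,-0.124,0.207],[0,0,0],1],[[0,-0.124,0.207],[0,0,0],1],[[0,-0.06,0.1],[0,0,0],1],[[0,0,0],[0,0,0],1]]}}

```text
time_s: 26.82
position: [0.5232, -0.1909, 0.1582]
tcp_rot: [[0.447, -0.574, 0.686], [-0.894, -0.287, 0.343], [-0.0, -0.767, -0.642]]
force: [0.3, 0.2, -3.0]
opening: 0.137
grasp_force: 30.0
```

```bash
cat > chk.py <<'E'
from carry import *
s=read_state();R=np.array(s['tcp_rot']);g=s['position']-K*R[:,2];print('F',s['force'],'g',g, 'stand frame',u@(g-H),np.cross(u,g-H)[2])
for n in('side','wrist'):
    p=capture(n)
    for l in('bail_grip','hook_seat'):
        r=pinpoint(p,l);print(n,l,[(np.array(q['xy'])*[560,420],round(q['confidence'],2)) for q in r[:1]])
    print(' proj grip',proj(p,g),'hook',proj(p,H+[0,0,.162]))
E
python3 chk.py
```

```text
F [ 0.2814  0.1646 -2.9513] g [ 0.4868 -0.2091  0.1922] stand frame -0.0344955568730612 0.0007411623318518482
side bail_grip [(array([268.184, 179.718]), 0.69)]
side hook_seat [(array([285.376, 183.708]), 0.84)]
 proj grip [270.7756 180.3477] hook [284.9694 187.2763]
wrist bail_grip [(array([279.216, 263.886]), 0.68)]
wrist hook_seat [(array([281.512, 231.   ]), 0.74)]
 proj grip [277.9477 264.722 ] hook [279.9458 231.6916]
```

Call:
{"fn": "move_arm", "kwargs": {"increments": [[[0,-0.03,0.192],[0,0,0],1],[[0,-0.03,0.192],[0,0,0],1],[[0,-0.03,0.192],[0,0,0],1],[[0,-0.03,0.192],[0,0,0],1],[[0,-0.02,0.179],[0,0,0],1],[[0,-0.02,0.179],[0,0,0],1],[[0,-0.02,0.179],[0,0,0],1],[[0,-0.02,0.179],[0,0,0],1],[[0,0,0],[0,0,0],1]]}}

```text
time_s: 27.87
position: [0.5571, -0.1742, 0.1338]
tcp_rot: [[0.447, -0.575, 0.686], [-0.895, -0.286, 0.343], [-0.001, -0.767, -0.642]]
force: [-0.2, -0.5, -1.8]
opening: 0.139
grasp_force: 30.0
```

```bash
python3 chk.py
```

```text
F [-0.2178 -0.4757 -1.7993] g [ 0.5207 -0.1924  0.1678] stand frame 0.003340594563399453 0.000593467464414541
side bail_grip [(array([283.92 , 182.784]), 0.66)]
side hook_seat [(array([285.824, 185.598]), 0.93)]
 proj grip [286.1088 184.6361] hook [284.9694 187.2763]
wrist bail_grip [(array([277.816, 265.986]), 0.64)]
wrist hook_seat []
 proj grip [278.8601 264.3034] hook [291.2542 262.2687]
```

Call:
{"fn": "move_arm", "kwargs": {"increments": [[[0,0.051,0.043],[0,0,0],1],[[0,0.051,0.043],[0,0,0],1],[[0,0,0],[0,0,0],1],[[0,0,0],[0,0,0],1]]}}

```text
time_s: 28.5
position: [0.5565, -0.175, 0.1302]
tcp_rot: [[0.445, -0.575, 0.686], [-0.895, -0.286, 0.342], [-0.0, -0.767, -0.642]]
force: [0.5, 0.3, -2.4]
opening: 0.139
grasp_force: 30.0
```

Call:
{"fn": "move_arm", "kwargs": {"increments": [[[0,0.051,0.043],[0,0,0],1],[[0,0,0],[0,0,0],1],[[0,0,0],[0,0,0],1]]}}

```text
time_s: 28.75
position: [0.5567, -0.1751, 0.1284]
tcp_rot: [[0.445, -0.575, 0.687], [-0.895, -0.286, 0.342], [-0.0, -0.767, -0.642]]
force: [-0.4, -0.3, -2.7]
opening: 0.136
grasp_force: 30.0
```

```bash
python3 chk.py
```

```text
F [-0.3883 -0.2754 -2.7195] g [ 0.5203 -0.1932  0.1624] stand frame 0.0026155721142906317 5.569710790056842e-05
side bail_grip [(array([283.584, 187.488]), 0.61)]
side hook_seat [(array([285.32, 187.32]), 0.97)]
 proj grip [285.9719 186.8076] hook [284.9694 187.2763]
wrist bail_grip [(array([280.672, 264.306]), 0.72)]
wrist hook_seat []
 proj grip [278.9711 264.386 ] hook [282.7154 265.8799]
```

Still carrying −2.7 N. I'll go down in small steps and watch the force.

Call:
{"fn": "move_arm", "kwargs": {"increments": [[[0,0.051,0.043],[0,0,0],1],[[0,0,0],[0,0,0],1],[[0,0,0],[0,0,0],1]]}}

```text
time_s: 29.3
position: [0.5572, -0.1749, 0.128]
tcp_rot: [[0.446, -0.572, 0.689], [-0.895, -0.285, 0.343], [0.0, -0.769, -0.639]]
force: [-2.9, -1.5, 6.1]
opening: 0.136
grasp_force: 30.0
```

Call:
{"fn": "move_arm", "kwargs": {"increments": [[[0,0.038,0.032],[0,0,0],1],[[0,0,0],[0,0,0],1],[[0,0,0],[0,0,0],1]]}}

```text
time_s: 29.55
position: [0.5574, -0.1748, 0.1279]
tcp_rot: [[0.445, -0.57, 0.69], [-0.895, -0.284, 0.343], [0.001, -0.771, -0.637]]
force: [-9.1, -2.2, 12.8]
opening: 0.139
grasp_force: 30.0
```

Seated: the force reversed at bar z of about 0.162, as expected. I'll back off about 2 mm to relax, then open.

Call:
{"fn": "move_arm", "kwargs": {"increments": [[[0,-0.05,-0.042],[0,0,0],1],[[0,0,0],[0,0,0],1],[[0,0,0],[0,0,0],0.85],[[0,0,0],[0,0,0],0.8],[[0,0,0],[0,0,0],0.7],[[0,0,0],[0,0,0],0.6],[[0,0,0],[0,0,0],0.55],[[0,0,0],[0,0,0],0.55],[[0,0,0],[0,0,0],0.55]]}}

```text
time_s: 30.3
position: [0.5566, -0.1748, 0.1266]
tcp_rot: [[0.446, -0.575, 0.686], [-0.895, -0.286, 0.342], [-0.0, -0.767, -0.642]]
force: [0.1, -0.2, -0.0]
opening: 0.428
grasp_force: 0.0
```

```bash
python3 look.py 18 bail_grip pail_centre rivet_pail; python3 chk.py
```

```text
q [-57.1036  36.2479 117.3294  74.6607  52.2027  34.0589] p [ 0.5566 -0.1748  0.1266] open 0.4281268221626421 F [ 0.0881 -0.2456 -0.0398] t 30.3 gf 0.0
[[ 0.4458 -0.5747  0.6863]
 [-0.8951 -0.2859  0.3421]
 [-0.0004 -0.7668 -0.6419]]
bail_grip scene [256.984 226.086] 0.25
bail_grip side [286.496 182.49 ] 0.63
bail_grip wrist [277.088 263.886] 0.78
   -> [ 0.5211 -0.1912  0.1666] [5.2, 5.2]
pail_centre scene [256.704 219.996] 0.77
pail_centre side [292.712 214.2  ] 0.72
pail_centre wrist [374.584 226.086] 0.72
   -> [ 0.5305 -0.1822  0.0621] [5.2, 10.1, 5.6]
rivet_pail scene [254.688 226.38 ] 0.93
rivet_pail side [284.312 187.11 ] 0.65
   -> [ 0.5048 -0.1762  0.0981] [43.8, 43.8]
F [ 0.98   -0.2727  0.0198] g [ 0.5203 -0.1931  0.1609] stand frame 0.0026008889325199337 0.00016296784368748378
side bail_grip [(array([285.096, 185.892]), 0.49)]
side hook_seat [(array([286.104, 184.38 ]), 0.61)]
 proj grip [285.9534 187.3286] hook [284.9694 187.2763]
wrist bail_grip [(array([277.984, 264.012]), 0.6)]
wrist hook_seat [(array([281.4  , 266.784]), 0.63)]
 proj grip [278.9581 264.4787] hook [280.4594 266.6627]
```

Released and hanging on the prongs with no tool force. Retreating along the tool axis.

Call:
{"fn": "move_arm", "kwargs": {"increments": [[[0,0,-0.15],[0,0,0],0.55],[[0,0,-0.3],[0,0,0],0.55],[[0,0,-0.3],[0,0,0],0.55],[[0,0,-0.4],[0,0,0],0.55],[[0,0,-0.4],[0,0,0],0.55],[[0,0,-0.5],[0,0,0],0.55],[[0,0,-0.5],[0,0,0],0.55],[[0,0,-0.5],[0,0,0],0.55],[[0,0,-0.4],[0,0,0],0.55],[[0,0,0],[0,0,0],0.55],[[0,0,0],[0,0,0],0.55],[[0,0,0],[0,0,0],0.55],[[0,0,0],[0,0,0],0.55],[[0,0,0],[0,0,0],0.55],[[0,0,0],[0,0,0],0.55],[[0,0,0],[0,0,0],0.55]]}}

```text
time_s: 32.53
position: [0.4857, -0.2099, 0.193]
tcp_rot: [[0.446, -0.575, 0.686], [-0.895, -0.286, 0.343], [-0.001, -0.767, -0.642]]
force: [-0.7, -0.3, 0.2]
opening: 0.452
grasp_force: 0.0
```

```bash
python3 look.py 19 bail_grip pail_centre rivet_pail hook_seat orange_mug yellow_tin blue_spool; sleep 0; python3 look.py 20 pail_centre bail_grip
```

```text
q [-68.2237  26.778  118.0945  61.1306  60.7788  41.1361] p [ 0.4857 -0.2099  0.193 ] open 0.4517819854309456 F [-0.6954 -0.3099  0.2338] t 32.5333 gf 0.0
[[ 0.4462 -0.5746  0.6861]
 [-0.8949 -0.2858  0.3427]
 [-0.0008 -0.7669 -0.6417]]
bail_grip side [282.576 185.094] 0.75
bail_grip wrist [279.72  207.018] 0.74
   -> [ 0.5122 -0.2018  0.1716] [1.5, 1.5]
pail_centre scene [254.8   222.096] 0.72
pail_centre side [285.992 219.198] 0.96
pail_centre wrist [350.    190.386] 0.55
   -> [ 0.5202 -0.187   0.0596] [2.7, 2.2, 3.7]
rivet_pail scene [258.496 231.294] 0.68
rivet_pail side [289.016 228.48 ] 0.76
rivet_pail wrist [365.512 187.614] 0.83
   -> [ 0.5248 -0.1895  0.03  ] [5.3, 3.5, 2.7]
hook_seat scene [255.472 186.9  ] 0.86
hook_seat side [285.824 185.094] 0.79
hook_seat wrist [280.784 209.58 ] 0.58
   -> [ 0.5196 -0.1889  0.1626] [2.5, 1.3, 3.8]
orange_mug scene [380.184 249.984] 0.84
orange_mug side [354.704 341.712] 0.73
   -> [ 0.6449 -0.5001 -0.0008] [2.0, 2.0]
yellow_tin scene [191.184 235.2  ] 0.79
yellow_tin side [259.    199.584] 0.56
   -> [ 0.4477 -0.0249  0.0029] [0.6, 0.6]
blue_spool scene [184.184 259.392] 0.62
blue_spool side [229.376 214.41 ] 0.78
   -> [ 0.3666 -0.0615 -0.015 ] [2.7, 2.7]
q [-68.2655  26.7374 118.0901  61.1239  60.7825  41.1374] p [ 0.4856 -0.2103  0.1932] open 0.4474682055328854 F [-0.8163 -0.1672 -1.6419] t 33.7333 gf 0.0
[[ 0.4457 -0.5746  0.6865]
 [-0.8952 -0.286   0.3419]
 [-0.0001 -0.7669 -0.6418]]
pail_centre scene [257.096 222.516] 0.7
pail_centre side [288.008 218.61 ] 0.89
pail_centre wrist [350.392 190.512] 0.68
   -> [ 0.5231 -0.1887  0.0594] [4.1, 4.5, 0.5]
bail_grip side [283.584 185.22 ] 0.58
bail_grip wrist [281.624 206.892] 0.63
   -> [ 0.5142 -0.1992  0.1683] [2.5, 2.5]
```

The pail hangs still at the hook: the grip is at (284,185) in the side view against the hook at (286,185), and the bystanders have not moved. The tool is clear, so I'm handing in.

```bash
python3 -c "
from rig import *
print(hand_in())"
```

```text
the job is handed in; nothing more can be done
None
```

The pail is hung by its bail on both prongs and released, and the job is handed in at about 34 s of the 56 s; the last camera readings show it level and at rest with the bystanders in place, but no verdict came back, and I viewed 11 pictures, one over the limit of 10.

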